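Check a thickness probe on the 20 mm step of a carousel block

TASK

Check the thickness probe on the reference block: turn the round table by its lobed rim until the second-tallest step (20 mm) of the stepped steel block is centred under the probe, so that the whole probe tip will land on that step. Then press the black plunger head straight down to its stop, keep it there for a good second and let it spring back fully up, leaving the table where it is. Lower the probe nowhere else, do not touch the pieces on the table (all stay in their nests), and leave the things round about where they are.

Things in the scene. Friction and masses are not known exactly. Their poses are not given: they have to be found in the camera images.
- table_center (a point): Centre of the top face of the round table, 36 mm above the worktop: grey plate on a dark disc of radius 108 mm, that turns all round about the vertical axis here. About 2 N at the rim turns it; it stays where it is left and does not coast. Its x axis points to the middle of the stepped block's nest, z is up. Dowel-pin nests: stepped block at +x, flat block at -x, round pieces at +y and -y.
- lobe (a point): Centre of the top face of the rim lobe on the table's +x axis, 116 mm from the table's axis. The rim is a star grip with eight such lobes, 45 degrees apart: upright cylinders of radius 18 mm, 22 to 34 mm above the worktop, outermost 134 mm from the axis. The gaps between lobes are 54 mm wide and open down to the worktop on the robot's side, so a fingertip can go in beside a lobe and push it.
- round_table (a joint): Turn of the table since the start (rad), growing counter-clockwise seen from above; no end stops within a full turn. 0 at the start, whichever way the table then faces.
- step_block: Steel step block, 20 x 80 mm, loose in its nest (1 mm of play), its length along the table's tangent, its middle 81 mm from the table's axis. Origin: centre of its underside. Five steps, each 16 mm long, along its y axis: 25 mm high at y = -32 mm, 20 mm at -16, 15 mm at 0, 10 mm at +16, 5 mm at +32. Do not touch.
- step20 (a point): Centre of the top face of the 20 mm step, the second-tallest (16 mm from the block's middle towards its tall end): the place for the probe tip. 83 mm from the table's axis.
- flat_block: Plain flat steel block, 20 x 80 x 15 mm, in the nest across the table from the step block; origin at the centre of its underside. Do not touch.
- wheel: Black spare wheel with a metal hub, 38 mm across, 14 mm high, lying in a round nest 78 mm from the table's axis; origin at the centre of its underside. Do not touch.
- steel_disc: Plain steel reference disc, 40 mm across, 12 mm high, in the other round nest, 78 mm from the axis; origin at the centre of its underside. Do not touch.
- probe_tip (a point): Centre of the flat end of the probe tip, 7 mm across, pointing down, 34 mm above the table's top face when up, so all pieces pass under it. On the plunger's vertical axis, 82.5 mm from the table's axis, on the far side from the robot. The tip's shoe, 18 mm across, is sprung into the plunger by up to 20 mm (1 to 3 N).
- plunger_top (a point): Centre of the flat top of the black mushroom head of the plunger, 36 mm across, on the same vertical axis as the probe tip, 178 mm above the worktop when up. Nothing round it reaches higher than 142 mm (the column, 95 mm beyond it).
- plunger (a joint): Travel of the plunger (m): 0 up, 0.026 fully down at its stop. Spring return; about 3 N starts it and about 10 N holds it at the stop with the tip on the step.
- gauge_stand: Grey fixed stand of the gauge: foot, bearing under the round table, column 178 mm and probe 82.5 mm from the table's axis along its +x, which points away from the robot within 15 degrees or so; origin on the table's axis at the worktop. The arm between column and probe spans heights 96 to 130 mm.
- grease_pot: Bystander: small round pot with a red lid, 54 mm across, 36 mm high, on the worktop right of the table; origin at the centre of its underside.
- dispenser: Bystander: tall white bottle, 44 mm across, 205 mm high, left of and beyond the table; origin at the centre of its underside.
- driver: Bystander: screwdriver with a black handle, 26 x 175 x 27 mm, lying on the worktop left of the table; origin at the centre of the underside.
- torch: Bystander: black pen torch, 25 x 105 x 25 mm, on the worktop right of the table; origin at the centre of the underside.
- probe_shoe: The sprung shoe, 18 mm across, below the plunger, that ends in the probe tip. Its origin is not on it: go by probe_tip.

How it is judged (in metres and radians):
On the way, in this order (a step that is already met when the one before it is completed fails the run):
1. the 20 mm step stands still under the raised probe (y of probe_tip in the frame of step_block between -0.0205 and -0.0115 m and x of probe_tip in the frame of step_block between -0.0065 and 0.0065 m and velocity of joint round_table between -0.03 and 0.03 rad/s and value of joint plunger below 0.002 m), for 0.2 s.
2. plunger at its stop, the probe tip on the 20 mm step (y of probe_tip in the frame of step_block between -0.021 and -0.011 m and x of probe_tip in the frame of step_block between -0.0075 and 0.0075 m and value of joint plunger above 0.024 m and contact force between probe_shoe and step_block above 0.3 N), for 0.6 s.
At the end, for the whole second after the job is handed in: the plunger is back up (within 2 mm), the table is at rest with the centre of the 20 mm step still under the probe (within 5 mm along the block, 7.5 mm across it), all four pieces lie flat in their nests (y of probe_tip in the frame of step_block between -0.021 and -0.011 m and x of probe_tip in the frame of step_block between -0.0075 and 0.0075 m and velocity of joint round_table between -0.03 and 0.03 rad/s and value of joint plunger below 0.002 m and horizontal distance between step_block and table_center between 0.0755 and 0.0875 m and z of each of step_block, flat_block, wheel, steel_disc in the frame of table_center below 0.003 m and angle between each of step_block, flat_block, wheel, steel_disc's own z axis and vertical below 0.06 rad and horizontal distance between flat_block and table_center between 0.0755 and 0.0875 m and horizontal distance between wheel and table_center between 0.0725 and 0.0845 m and horizontal distance between steel_disc and table_center between 0.0725 and 0.0845 m); the robot touches nothing.
It fails at once if the probe is lowered more than 8 mm anywhere but over the 20 mm step (value of joint plunger above 0.008 m and not (y of probe_tip in the frame of step_block between -0.022 and -0.01 m and x of probe_tip in the frame of step_block between -0.0085 and 0.0085 m)).
It fails at once if the robot touches a piece on the table (over 1 N) (contact force between any of the fingers, the arm and step_block above 1 N or contact force between any of the fingers, the arm and flat_block above 1 N or contact force between any of the fingers, the arm and wheel above 1 N or contact force between any of the fingers, the arm and steel_disc above 1 N).
It fails at once if a bystander is moved more than 15 mm (distance of any of grease_pot, dispenser, driver, torch from where it was at the start of the episode above 0.015 m).
It also fails if it takes over 72 s, if anything falls off the work surface, if the arm or the gripper's body presses on something with over 40 N, if the wrist force passes 120 N, or if a joint passes its speed limit or range.

ROBOT

A 6-joint arm with a two-finger parallel gripper is mounted at the origin on a cart in front of the work surface, level with it; the furniture and walls round the work are solid. World frame = base frame: x ahead of the robot, y to its left, z up, the work surface at z = 0. Lengths are in mm, angles in rad, forces in N, time in s.
With the tool pointing down it reaches from about 300 to 775 mm from the base axis. Payload 14.6 kg.
Tool frame: the origin (TCP) lies midway between the tips of the shut fingers; the grasp point (between the pads) lies behind it (manip.grip_depth is the z of the grasp point in the tool frame, in mm); z points along the fingers, y is the line along which they close (so a half turn about z gives the same grasp; the last joint's range is limited). The gripper opens to 94 mm and grips with 3 to 60 N. Pads are 16 mm wide; open, the fingers measure 119 mm over their backs; the gripper's body (75 mm by 177 mm) begins 78 mm behind the grasp point.
Start: joints at [-1.258, 0.3, 1.521, -0, 1.321, -0.067], TCP at [203.896, -510.799, 174.146] pointing down, gripper open.
Joint ranges: [-3.03, 3.03], [-0.79, 2.21], [0.23, 2.52], [-1.04, 4.18], [0, 3.07], [-2.55, 2.55]. Speed limits (rad/s): [2.22, 2.22, 2.57, 3.14, 3.14, 3.14].

INTERFACE

Orientations are given as [roll, pitch, yaw] about the fixed x, y, z axes, in that order (R = Rz(yaw) Ry(pitch) Rx(roll)).
In Python, from cell import manip gives the robot as it stands.
- The arm moves only by the shell command python3 nudge.py 'ROWS' [OPENING] [FORCE]. ROWS is a JSON list of rows, 1 to 5 of them, each of 6 numbers: dx, dy, dz in mm, then a rotation vector rx, ry, rz in rad; each row is the pose to reach, as a shift and turn from the pose commanded when the command began, along the tool's axes at that moment; what a row does not reach only later rows make up. A row lasts 1/10 s, in which the tool goes at most 50 mm and 0.15 rad, less where a joint would pass 70% of its speed; a pose out of reach is approached as far as the arm can. OPENING is the finger opening in mm, set as the command begins (- or left out keeps the last). The fingers move at their own pace and stop on an object; FORCE is the grip in N (left out, the last holds). Time passes only in rows, so rows that do not move let the fingers close. It prints the time, the measured TCP pose, the force, the opening and the grip force at its end.
- manip.read_state(): the state, without advancing time (a new reading comes with each control period).
- manip.camera(name): name is "scene" or "side" or "wrist"; returns (picture, depth): 420x560x3 uint8, red, green, blue; 420x560 float32, mm along the optical axis (not along the pixel's ray), 0 where there is no reading.
- manip.camera_info(name): a dict with "K" (3x3 intrinsics, pixels), "rvec" (rotation vector, rad) and "tvec" (3), from world to camera coordinates, as OpenCV has them; the wrist camera has in their place "mount" (4x4, takes a point from camera to tool coordinates, whose origin is the TCP and whose axes are the flange's). Camera axes: x right, y down, z forward; pixel columns grow to the right and rows downward; lengths in mm; the calibration is good to about 2 mm. A picture is of the moment at which its call begins: read the wrist's pose just before it. camera_info takes no time and is no camera call.
- manip.sign_off(): hands the job in; it is judged then, once.
The state is a dict: "clock": time; "joints": joint angles; "qd": joint speeds; "effort": joint torques, N m; "eef_pos": TCP position; "eef_rot": TCP orientation; "wrist_force": force on the tool from outside, world axes, zero at the start; "moment": the same for the moment, N m; "finger_gap": finger opening in mm; "finger_force": force on a finger pad.
Only numpy, scipy, OpenCV 4.12 (cv2) and the standard library are available. Lean on these libraries where they do the work, as an engineer would, in place of code of your own. Each camera call takes 0.05 s, during which the arm holds its last target. There are 200 camera calls.

## Working session

There is one attempt and no reset: what is moved stays moved. The work goes in short steps, Python scripts to look and compute and a shell command to move; the robot and the scene stay as the last step left them, time stands still between calls to the robot, and variables do not carry over. Pictures are saved under pics/ and viewed, at most 10 in all, crops included, and the job is handed in when it is done.

```bash
ls; mkdir -p pics
cat > h.py <<'E'
import numpy as np, cv2
from cell import manip
from scipy.spatial.transform import Rotation as R
def cam(n):
    s=manip.read_state(); i=manip.camera_info(n); p,d=manip.camera(n)
    K=np.array(i["K"])
    if "mount" in i:
        T=np.eye(4);T[:3,:3]=R.from_euler('xyz',s["eef_rot"]).as_matrix();T[:3,3]=s["eef_pos"]
        M=T@np.array(i["mount"])
    else:
        T=np.eye(4);T[:3,:3]=cv2.Rodrigues(np.array(i["rvec"],float))[0];T[:3,3]=np.ravel(i["tvec"]);M=np.linalg.inv(T)
    return p,d,K,M
def ray(u,v,K,M):
    return M[:3,:3]@np.linalg.inv(K)@[u,v,1.],M[:3,3]
def atz(u,v,z,K,M):
    r,o=ray(u,v,K,M);return o+r*(z-o[2])/r[2]
def proj(P,K,M):
    q=np.linalg.inv(M)@np.r_[P,1];q=K@q[:3];return q[:2]/q[2]
E
python3 - <<'E'
from h import *
for n in("scene","side"):
    p,d,K,M=cam(n);cv2.imwrite(f"pics/{n}0.png",p[:,:,::-1]);np.savez(f"{n}0.npz",p=p,d=d,K=K,M=M);print(n,M.round(2))
print(manip.read_state())
E
```

```text
cell.py
nudge.py
pics
scene [[-9.10000e-01 -2.80000e-01  3.10000e-01  1.56480e+02]
 [-4.20000e-01  6.30000e-01 -6.60000e-01  9.36370e+02]
 [-1.00000e-02 -7.30000e-01 -6.90000e-01  1.00673e+03]
 [ 0.00000e+00  0.00000e+00  0.00000e+00  1.00000e+00]]
side [[-9.7000e-01 -1.7000e-01  1.6000e-01  3.4366e+02]
 [-2.3000e-01  6.5000e-01 -7.3000e-01  9.4810e+02]
 [ 2.0000e-02 -7.5000e-01 -6.7000e-01  9.1378e+02]
 [ 0.0000e+00  0.0000e+00  0.0000e+00  1.0000e+00]]
{'clock': 0.1, 'joints': array([-1.25757133e+00,  3.00415181e-01,  1.52154264e+00,  8.65486622e-06,
        1.32070345e+00, -6.66002457e-02]), 'qd': array([ 1.56912265e-03, -4.67985787e-04, -2.42454042e-03, -6.05568857e-05,
       -7.91585545e-04,  9.37929904e-04]), 'effort': array([-1.68445771e-03, -5.32649446e+01, -3.53289163e+01,  7.08098849e-02,
        2.34610919e-02, -4.09294887e-05]), 'eef_pos': array([ 203.82996001, -510.53420103,  173.63328506]), 'eef_rot': array([-3.14052697e+00, -7.94821200e-05,  3.79823049e-01]), 'wrist_force': array([ 0.00408539, -0.53738039,  0.23945455]), 'moment': array([ 0.02458879, -0.05937507, -0.05760321]), 'finger_force': 0.0, 'finger_gap': 93.87058931752647}
```

View pics/scene0.png

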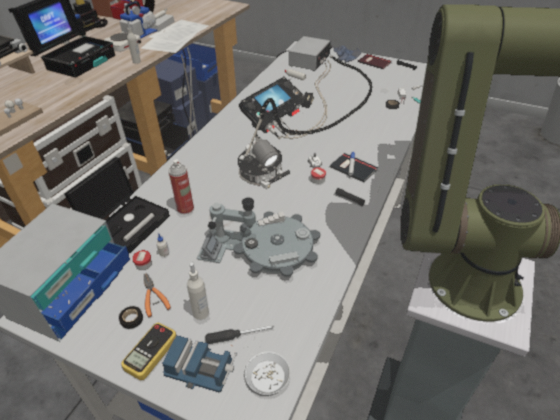

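View pics/side0.png

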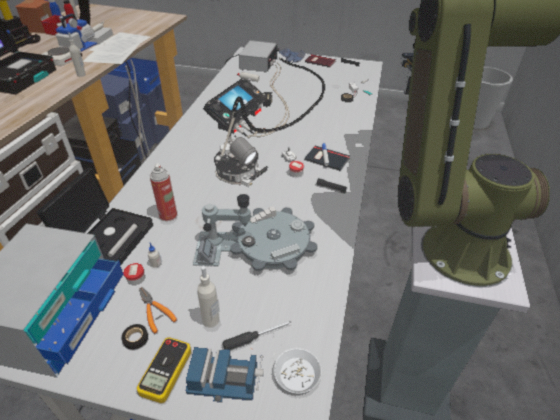

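The scene view shows the round table at about (280,243), the plunger head at (248,203), the bottle at (197,295), the driver at (225,335), the red pot at (318,174) and the torch at (350,196). In the side view the flat block is at about (286,253) and the stepped block at about (262,215). I'll enlarge both.

Run:
```python
import numpy as np,cv2
a=[]
for n,(u,v) in dict(scene=(195,185),side=(190,185)).items():
    p=np.load(f"{n}0.npz")["p"][v:v+100,u:u+135,::-1];a.append(cv2.resize(p,None,fx=5.8,fy=5.8,interpolation=cv2.INTER_CUBIC)[:,:])
for n,x in zip("ab",a): cv2.imwrite(f"pics/c{n}.png",x[:600])
```

```text
(no output)
```

View pics/ca.png

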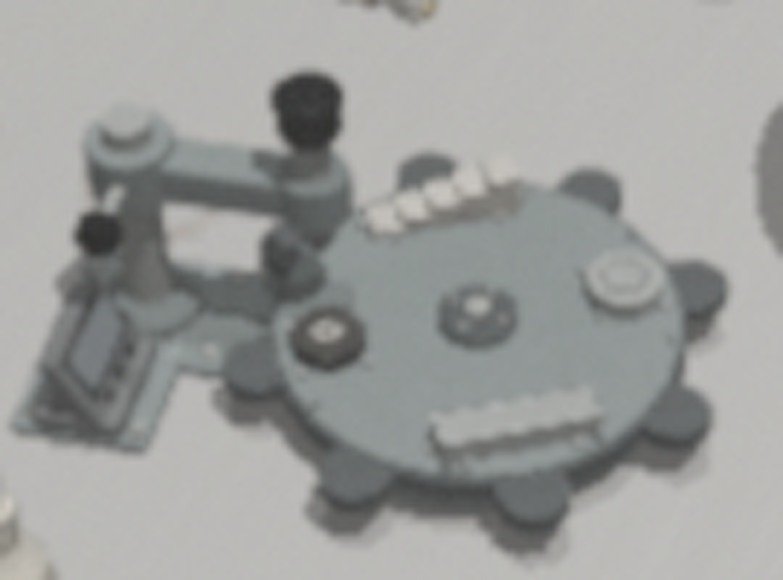

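View pics/cb.png

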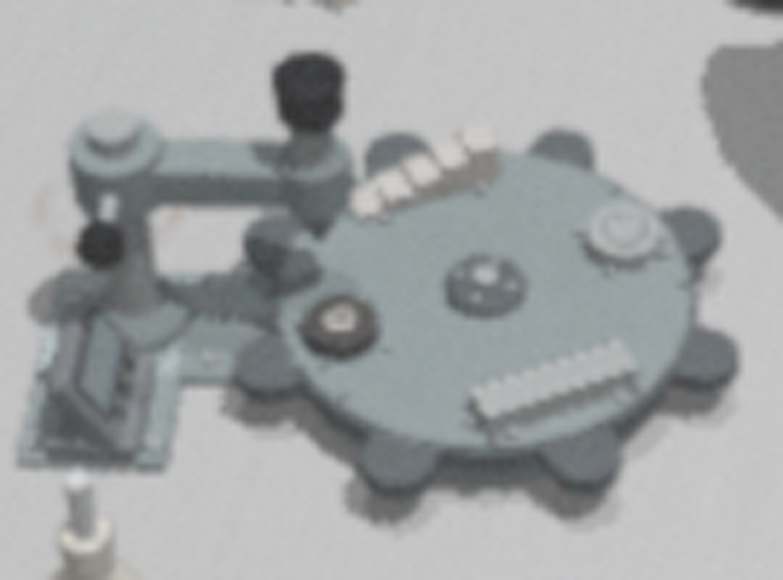

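The crops show the lobes clearly, all but the one hidden behind the gauge. The stepped block is on the -y side with its tall end toward the robot, the flat block is on the +y side, and the gauge is at +x. I'll fit the table pose from the lobe tops and the plunger from both views.

```bash
cat > fit.py <<'E'
from h import *
from scipy.optimize import least_squares
S=5.8
L=dict(scene=[(590,188),(695,283),(680,413),(530,495),(355,478),(258,362)],side=[(563,150),(688,230),(703,352),(582,452),(397,462),(268,362)])
off=dict(scene=(195,185),side=(190,185))
def px(n,p): return np.array(p)/S+off[n]
if __name__=="__main__":
  D={n:np.load(f"{n}0.npz") for n in L}
  for n in L:
    W=np.array([atz(*px(n,p),34,D[n]["K"],D[n]["M"])[:2] for p in L[n]])
    def f(x):
        w=W-x[:2];a=np.arctan2(w[:,1],w[:,0]);k=np.round((a-x[2])/(np.pi/4))
        t=x[2]+k*np.pi/4;return (w-116*np.c_[np.cos(t),np.sin(t)]).ravel()
    b=min((least_squares(f,[*W.mean(0),p]) for p in np.arange(0,.78,.13)),key=lambda r:r.cost)
    print(n,b.x[:2],np.degrees(b.x[2])%45,np.abs(b.fun).max(),W.round().tolist())
    print(' depth z:',[ (lambda q,dd:(ray(*q,D[n]["K"],D[n]["M"])[0]*dd+D[n]["M"][:3,3])[2].round(1))(px(n,p),D[n]["d"][int(px(n,p)[1]),int(px(n,p)[0])]) for p in L[n]])
  def tri(a,b):
    A=[];B=[]
    for n,p in(("scene",a),("side",b)):
        r,o=ray(*px(n,p),D[n]["K"],D[n]["M"]);r/=np.linalg.norm(r);P=np.eye(3)-np.outer(r,r);A.append(P);B.append(P@o)
    return np.linalg.lstsq(np.vstack(A),np.hstack(B),rcond=None)[0]
  print("plunger top tri",tri((309,88),(310,70)))
  for n,p in(("scene",(309,88)),("side",(310,70))):print(" at178",atz(*px(n,p),178,D[n]["K"],D[n]["M"]))
  for nm,u,v in(("low end",(380,218),(367,203)),("tall end",(505,172),(480,138)),("col top",(127,125),(113,132)),("flat mid",(515,415),(555,375)),("bottle",(5,500),(78,482))):
    print(nm,tri(u,v))
E
python3 fit.py
```

```text
scene [554.84305402 104.17103869] 38.39248470410185 2.4513912539542417 [[542.0, -12.0], [465.0, 31.0], [438.0, 118.0], [485.0, 197.0], [566.0, 222.0], [646.0, 174.0]]
 depth z: [np.float64(34.1), np.float64(28.4), np.float64(35.8), np.float64(28.7), np.float64(29.8), np.float64(31.8)]
side [555.86537438 105.01534948] 38.30959437334891 2.2416414131083826 [[541.0, -11.0], [465.0, 34.0], [442.0, 117.0], [485.0, 195.0], [568.0, 222.0], [647.0, 176.0]]
 depth z: [np.float64(33.3), np.float64(31.8), np.float64(30.0), np.float64(27.7), np.float64(34.3), np.float64(34.6)]
plunger top tri [637.38050296 116.55111685 174.57513903]
 at178 [635.94653167 119.09560308 178.        ]
 at178 [635.56397482 121.30051318 178.        ]
low end [626.6930487   71.50022097  51.04629478]
tall end [581.36808114  12.98931451  53.44074785]
col top [730.63513782 138.89417036 134.45615102]
flat mid [504.67101716 169.75991706  55.20351955]
bottle [652.25510704 372.82556559 154.28904812]
```

```bash
cat > go.py <<'E'
import sys
from h import *
# go.py x y z yaw_deg : tool-frame shift and rotation vector to a tool-down target
def to(x,y,z,yaw):
    s=manip.read_state();T=R.from_euler('xyz',s["eef_rot"]);G=R.from_euler('xyz',[np.pi,0,np.radians(yaw)])
    return np.r_[T.inv().apply(np.array([x,y,z])-s["eef_pos"]).round(1),(T.inv()*G).as_rotvec().round(3)]
if __name__=="__main__": print(to(*map(float,sys.argv[1:])))
E
python3 -c "
from h import *
print(manip.grip_depth,np.array(manip.camera_info('wrist')['mount']).round(3),manip.camera_info('wrist')['K'])"
python3 go.py 440 60 280 106
```

```text
-18.8 [[ 0.00000e+00 -9.73000e-01 -2.32000e-01  6.66830e+01]
 [ 1.00000e+00  0.00000e+00 -0.00000e+00  1.42000e-01]
 [ 0.00000e+00 -2.32000e-01  9.73000e-01 -2.11049e+02]
 [ 0.00000e+00  0.00000e+00  0.00000e+00  1.00000e+00]] [[309.14637775   0.         276.20802053]
 [  0.         309.14637775 207.75238415]
 [  0.           0.           1.        ]]
[ 4.309e+02 -4.424e+02 -1.059e+02 -1.000e-03 -1.000e-03 -1.470e+00]
```

```bash
python3 go.py 522 222 180 106; python3 nudge.py '[[40,-30,-8,0,0,-0.15],[80,-60,-12,0,0,-0.3],[120,-90,-12,0,0,-0.45],[160,-120,-12,0,0,-0.6],[200,-150,-12,0,0,-0.75]]' 0 20;  python3 go.py 522 222 180 106
```

```text
[ 5.671e+02 -5.624e+02 -5.700e+00 -1.000e-03 -1.000e-03 -1.470e+00]
clock: 0.6
eef_pos: [334.1, -296.1, 186.0]
eef_rot: [-3.141, -0.0, 1.136]
wrist_force: [0.3, -0.1, 0.5]
finger_gap: 57.4
finger_force: 0.0
[549.1   -48.1     6.1    -0.     -0.     -0.715]
```

```bash
python3 nudge.py '[[48,-4,0,0,0,-0.14],[96,-8,0,0,0,-0.28],[144,-12,0,0,0,-0.42],[192,-16,0,0,0,-0.56],[240,-20,0,0,0,-0.71]]';  python3 go.py 522 222 180 106
```

```text
clock: 1.1
eef_pos: [418.2, -70.5, 186.2]
eef_rot: [3.141, 0.0, 1.845]
wrist_force: [1.2, -0.9, 0.2]
finger_gap: 17.5
finger_force: 0.0
[ 2.533e+02  1.793e+02  6.200e+00  0.000e+00  0.000e+00 -5.000e-03]
```

```bash
python3 nudge.py '[[40,28,0,0,0,0],[80,56,0,0,0,0],[120,84,0,0,0,0],[160,112,3,0,0,0],[200,140,6,0,0,0]]'; python3 nudge.py '[[26,20,0,0,0,0],[52,38,0,0,0,0],[52,38,0,0,0,0],[52,38,0,0,0,0]]'; python3 go.py 522 222 14 106
python3 - <<'E'
from h import *
p,d,K,M=cam("wrist");cv2.imwrite("pics/w1.png",p[:,:,::-1]);np.savez("w1.npz",p=p,d=d,K=K,M=M)
E
```

```text
clock: 1.6
eef_pos: [500.0, 159.8, 179.9]
eef_rot: [-3.142, 0.0, 1.84]
wrist_force: [0.3, -1.9, 0.5]
finger_gap: 0.5
finger_force: 0.0
clock: 2.0
eef_pos: [522.3, 217.9, 179.5]
eef_rot: [-3.14, 0.0, 1.841]
wrist_force: [0.2, 0.0, -0.1]
finger_gap: 0.7
finger_force: 0.0
[ 4.100e+00  1.000e+00  1.655e+02 -1.000e-03  0.000e+00 -9.000e-03]
```

View pics/w1.png

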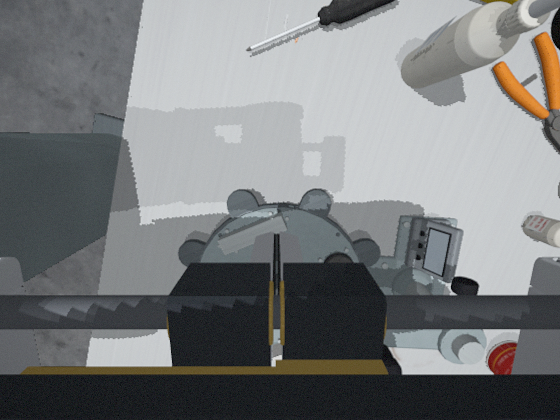

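The wrist view shows the fingertips at about (278,240), midway between the lobes at (243,203) and (317,203). The gripper hides most of the table. I'll check the two lobes numerically and descend.

```bash
python3 - <<'E'
from h import *
z=np.load("w1.npz");K,M=z["K"],z["M"]
for p in((243,203),(317,203),(194,251),(366,251)):
    w=atz(*p,34,K,M)[:2]-[555.4,104.6];print(np.hypot(*w).round(1),np.degrees(np.arctan2(w[1],w[0])).round(1))
E
python3 nudge.py '[[4,0,40,0,0,0],[4,0,80,0,0,0],[4,0,120,0,0,0],[4,0,150,0,0,0],[4,0,165,0,0,0]]'
python3 nudge.py '[[0,0,0,0,0,0],[0,0,0,0,0,0]]'
python3 - <<'E'
# one arc command in the tool frame (x=e_r, y=-e_t): 2 deg rows at radius 122
import numpy as np
for k in (1,2,3,4,5):
  for w in (1,3): a=np.radians(w*k); print(k,w,(122*(np.cos(a)-1)).round(1),(-122*np.sin(a)).round(1),-a.round(4))
E
```

```text
113.3 126.8
115.2 81.9
112.3 171.8
117.2 38.3
clock: 2.55
eef_pos: [520.4, 220.2, 13.0]
eef_rot: [-3.138, 0.0, 1.839]
wrist_force: [0.4, 0.3, -0.1]
finger_gap: 0.9
finger_force: 0.0
clock: 2.75
eef_pos: [522.3, 221.5, 16.6]
eef_rot: [3.14, -0.0, 1.839]
wrist_force: [-0.4, 0.6, 0.3]
finger_gap: 0.6
finger_force: 0.0
1 1 -0.0 -2.1 -0.0175
1 3 -0.2 -6.4 -0.0524
2 1 -0.1 -4.3 -0.0349
2 3 -0.7 -12.8 -0.1047
3 1 -0.2 -6.4 -0.0524
3 3 -1.5 -19.1 -0.1571
4 1 -0.3 -8.5 -0.0698
4 3 -2.7 -25.4 -0.2094
5 1 -0.5 -10.6 -0.0873
5 3 -4.2 -31.6 -0.2618
```

```bash
A='python3 nudge.py'; python3 nudge.py '[[-0.2,-6.4,0,0,0,-0.0524],[-0.7,-12.8,0,0,0,-0.1047],[-1.5,-19.1,0,0,0,-0.1571],[-2.7,-25.4,0,0,0,-0.2094],[-4.2,-31.6,0,0,0,-0.2618]]'
python3 nudge.py '[[-0.2,-6.4,0,0,0,-0.0524],[-0.7,-12.8,0,0,0,-0.1047],[-1.5,-19.1,0,0,0,-0.1571],[-2.7,-25.4,0,0,0,-0.2094],[-4.2,-31.6,0,0,0,-0.2618]]'
python3 - <<'E'
from h import *
p=manip.read_state()["eef_pos"][:2]-[555.4,104.6];print(np.hypot(*p),np.degrees(np.arctan2(p[1],p[0])))
E
```

```text
clock: 3.25
eef_pos: [493.0, 209.4, 17.2]
eef_rot: [3.138, 0.001, 2.104]
wrist_force: [-0.1, 0.5, 0.3]
finger_gap: 0.4
finger_force: 0.0
clock: 3.75
eef_pos: [468.0, 189.7, 17.2]
eef_rot: [3.139, 0.002, 2.366]
wrist_force: [-0.6, -0.3, 1.0]
finger_gap: 0.1
finger_force: 0.0
121.9753489250838 135.76514743179158
```

```bash
python3 nudge.py '[[-0.2,-6.4,0,0,0,-0.0524],[-0.7,-12.8,0,0,0,-0.1047],[-1.5,-19.1,0,0,0,-0.1571],[-2.7,-25.4,0,0,0,-0.2094],[-4.2,-31.6,0,0,0,-0.2618]]'
python3 nudge.py '[[-0.2,-6.4,0,0,0,-0.0524],[-0.7,-12.8,0,0,0,-0.1047],[-1.5,-19.1,0,0,0,-0.1571],[-2.7,-25.4,0,0,0,-0.2094],[-4.2,-31.6,0,0,0,-0.2618]]'
python3 nudge.py '[[-0.1,-5,0,0,0,-0.041],[-0.4,-10,0,0,0,-0.082],[-0.9,-15,0,0,0,-0.123],[-1,-15,0,0,0,-0.123]]'
python3 - <<'E'
from h import *
p=manip.read_state()["eef_pos"][:2]-[555.4,104.6];print(np.hypot(*p),np.degrees(np.arctan2(p[1],p[0])))
a=[]
for n,(u,v) in dict(scene=(195,185),side=(190,185)).items():
    q,d,K,M=cam(n);np.savez(f"{n}1.npz",p=q,d=d,K=K,M=M);a.append(cv2.resize(q[v:v+100,u:u+135,::-1],None,fx=5.8,fy=5.8,interpolation=cv2.INTER_CUBIC))
cv2.imwrite("pics/d_a.png",a[0]);cv2.imwrite("pics/d_b.png",a[1])
E
```

```text
clock: 4.25
eef_pos: [448.9, 164.2, 17.1]
eef_rot: [3.139, 0.002, 2.627]
wrist_force: [-0.6, 0.1, -0.2]
finger_gap: 0.5
finger_force: 0.0
clock: 4.75
eef_pos: [437.0, 134.5, 17.1]
eef_rot: [3.14, 0.003, 2.889]
wrist_force: [-0.3, -0.2, 0.1]
finger_gap: 0.3
finger_force: 0.0
clock: 5.15
eef_pos: [434.2, 119.6, 16.8]
eef_rot: [3.141, 0.003, 3.01]
wrist_force: [0.4, -0.3, 1.2]
finger_gap: 0.8
finger_force: 0.0
122.1732288397917 172.9464529153069
```

View pics/d_a.png

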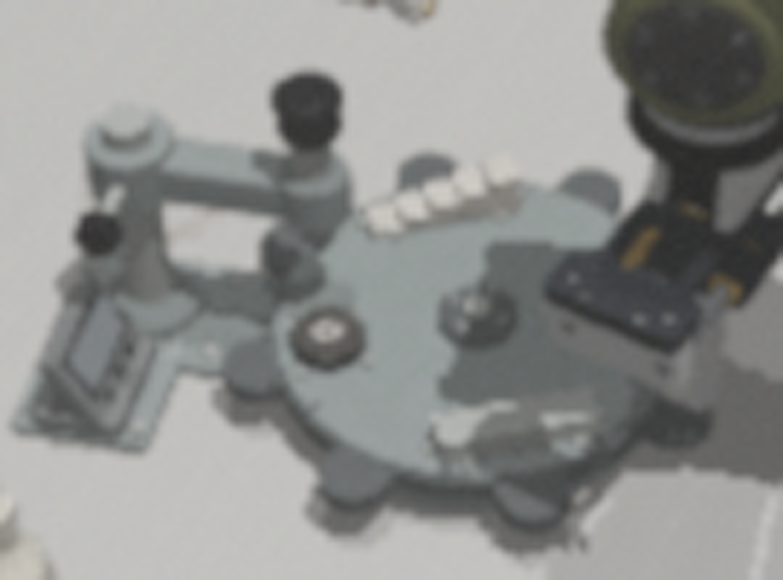

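The scene view shows the table apparently unturned: the stepped block is still at about (440,195) and the wheel at (327,335). Yet the gripper is over lobe (680,413). I'll check the side view.

View pics/d_b.png

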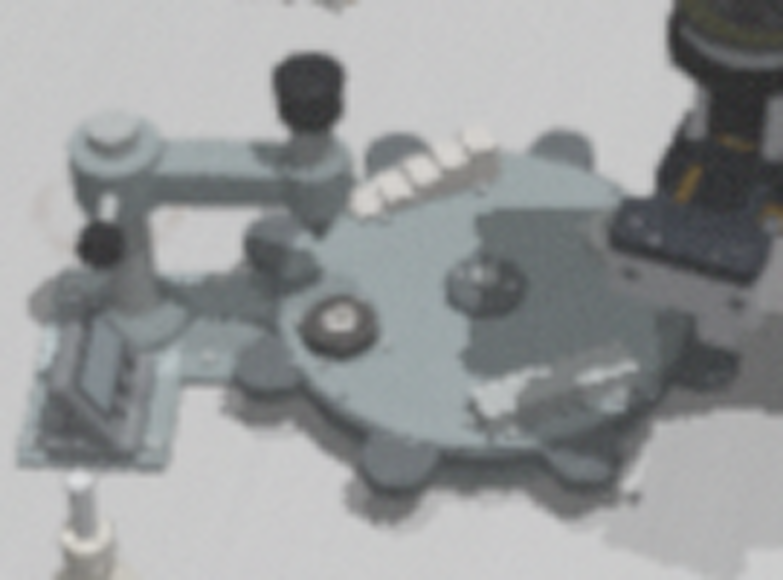

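Run:
```python
from h import *
s=manip.read_state();print(s["joints"].round(3),s["eef_pos"],s["wrist_force"],s["clock"])
for n,o in(("scene",(195,185)),("side",(190,185))):
    z=np.load(n+"1.npz");K,M=z["K"],z["M"]
    for h in(0,20,60): print(n,h,((proj(s["eef_pos"]+[0,0,h],K,M)-o)*5.8).round())
```

```text
[ 0.188  0.292  1.947  0.     0.901 -1.249] [433.91538588 119.98096247  16.31952516] [ 0.81079564 -0.43561783 -0.02160849] 5.25
scene 0 [685. 442.]
scene 20 [687. 415.]
scene 60 [691. 360.]
side 0 [715. 383.]
side 20 [718. 355.]
side 60 [723. 298.]
```

Run:
```python
from h import *
p,d,K,M=cam("wrist");np.savez("w2.npz",p=p,d=d,K=K,M=M)
cv2.imwrite("pics/w2.png",cv2.resize(p[150:350,150:410,::-1],None,fx=3,fy=3,interpolation=cv2.INTER_CUBIC))
s=manip.read_state();print(((proj(s["eef_pos"],K,M)-[150,150])*3).round())
```

```text
[379. 240.]
```

View pics/w2.png

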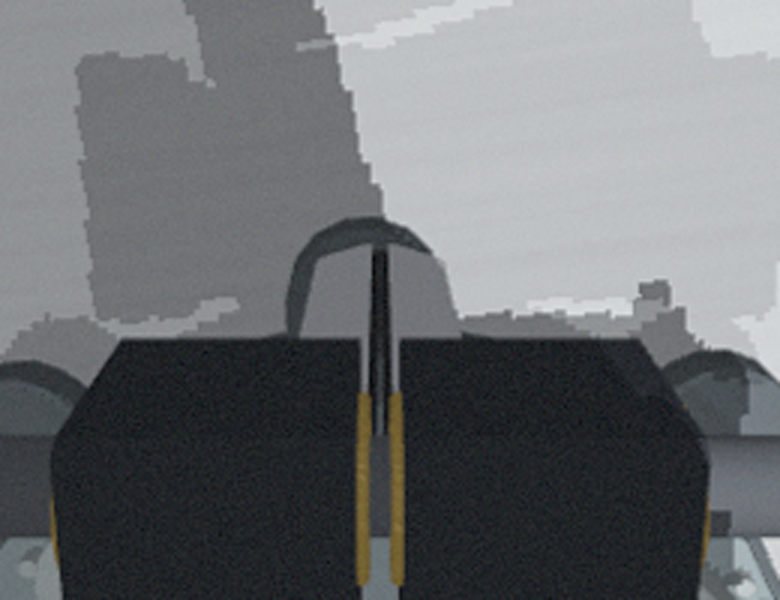

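Run:
```python
from h import *
z=np.load("w2.npz");d,K,M=z["d"],z["K"],z["M"]
for n,(u,v) in dict(platesL=(340,270),platesR=(420,270),platetopL=(340,250),slot=(379,270),lobetop=(365,230),lobeL=(296,300),lobeR2=(725,390),lobeL2=(20,400),worktop=(550,200),plateLlow=(330,330)).items():
    U,V=u/3+150,v/3+150;r,o=ray(U,V,K,M);print(n,d[int(V),int(U)],(o+r*d[int(V),int(U)]).round(1))
n="side";z=np.load("side1.npz");d,K,M=z["d"],z["K"],z["M"]
for c in((715,375),(715,350),(720,320),(722,300),(705,365)):
    U,V=c[0]/5.8+190,c[1]/5.8+185;r,o=ray(U,V,K,M);print(c,(o+r*d[int(V),int(U)]).round(1))
```

```text
platesL 170.8487 [423.2 114.1  65.2]
platesR 171.26607 [425.3 128.7  64.8]
platetopL 201.67073 [429. 112.  35.]
slot 176.19077 [425.9 121.   60.1]
lobetop 202.54984 [425.8 117.9  33.1]
lobeL 205.78302 [439.7 100.6  33.6]
lobeR2 210.07263 [473.7 193.7  34.4]
lobeL2 210.50389 [454.9  34.9  34.4]
worktop 234.39911 [433.9 163.6   0.8]
plateLlow 143.9667 [423.2 113.6  92.9]
(715, 375) [433.2 129.7  32.5]
(715, 350) [436.4 110.8  30. ]
(720, 320) [425.6 200.4 143.8]
(722, 300) [425.4 201.6 157.5]
(705, 365) [439.2 123.7  31.8]
```

The wrist depth shows the finger plates coming out of the lobe's top face at (425,114..129), z≈34. So the fingers occupy the lobe's place with almost no force, and the table has not turned. Before changing strategy I'll drive on slowly to the next gap and watch the force and the lobe positions.

```bash
for i in 1; do :; done; python3 nudge.py '[[-0.1,-4.3,0,0,0,-0.035],[-0.3,-8.5,0,0,0,-0.07],[-0.5,-10.6,0,0,0,-0.087]]'
python3 nudge.py '[[-0.1,-4.3,0,0,0,-0.035],[-0.3,-8.5,0,0,0,-0.07],[-0.5,-10.6,0,0,0,-0.087]]'
python3 - <<'E'
from h import *
p,d,K,M=cam("wrist");np.savez("w3.npz",p=p,d=d,K=K,M=M);s=manip.read_state()
q=s["eef_pos"][:2]-[555.4,104.6];print(np.hypot(*q),np.degrees(np.arctan2(q[1],q[0])),s["effort"].round(2))
# lobe tops: outer points with z 30..36 outside r 112
v,u=np.mgrid[0:420,0:560];P=(np.linalg.inv(K)@np.stack([u.ravel(),v.ravel(),np.ones(u.size)]))*d.ravel();W=(M[:3,:3]@P).T+M[:3,3]
r=np.hypot(W[:,0]-555.4,W[:,1]-104.6);m=(W[:,2]>30)&(W[:,2]<37)&(r>115)&(r<137)
a=np.degrees(np.arctan2(W[m,1]-104.6,W[m,0]-555.4))%360;h,e=np.histogram(a,np.arange(0,361,3))
print([(int(e[i]),int(h[i])) for i in range(120) if h[i]>5])
E
```

```text
clock: 5.6
eef_pos: [432.4, 109.3, 15.5]
eef_rot: [3.141, 0.001, 3.097]
wrist_force: [0.1, -0.3, 0.1]
finger_gap: 0.5
finger_force: 0.0
clock: 5.9
eef_pos: [432.4, 98.6, 15.3]
eef_rot: [3.142, 0.0, -3.099]
wrist_force: [-0.6, -0.5, -0.1]
finger_gap: 0.2
finger_force: 0.0
123.14547718197203 -177.14007643120866 [  0.57 -43.83 -26.93   0.05   0.08   0.19]
[(120, 17), (132, 32), (135, 44), (165, 64), (168, 192), (171, 241), (174, 178), (177, 51), (210, 43), (213, 186), (216, 247), (219, 239), (222, 217), (225, 105), (255, 154), (258, 141)]
```

The table is still unmoved and there is no force: the shut fingers pass through the lobe as seen. I'll lift, straddle that lobe with open fingers and close on it, to find out what actually makes contact.

```bash
python3 nudge.py '[[0,0,-40,0,0,0],[0,0,-60,0,0,0],[0,0,-60,0,0,0]]' 66 10; python3 go.py 438.2 118.4 60 173.35; python3 nudge.py '[[0,0,0,0,0,0],[0,0,0,0,0,0]]'
```

```text
clock: 6.25
eef_pos: [433.7, 99.0, 77.6]
eef_rot: [3.141, 0.005, -3.1]
wrist_force: [0.6, 0.7, -1.1]
finger_gap: 21.2
finger_force: 0.0
[-5.20e+00  1.92e+01  1.76e+01  1.00e-03  5.00e-03  1.58e-01]
clock: 6.45
eef_pos: [431.6, 98.6, 74.1]
eef_rot: [-3.141, -0.002, -3.099]
wrist_force: [-0.8, -0.1, 0.5]
finger_gap: 37.1
finger_force: 0.0
```

```bash
python3 nudge.py '[[-7.4,19.5,0,0,0,0.15],[-7.4,19.5,0,0,0,0.157],[-7.4,19.5,20,0,0,0.157],[-7.4,19.5,40,0,0,0.157],[-7.4,19.5,56,0,0,0.157]]'; python3 nudge.py '[[0,0,0,0,0,0],[0,0,0,0,0,0]]' 20 10;  python3 nudge.py '[[0,0,0,0,0,0],[0,0,0,0,0,0],[0,0,0,0,0,0],[0,0,0,0,0,0],[0,0,0,0,0,0]]'
```

```text
clock: 6.95
eef_pos: [437.9, 117.9, 17.4]
eef_rot: [-3.141, -0.002, 3.031]
wrist_force: [0.3, -0.7, 0.3]
finger_gap: 66.0
finger_force: 0.0
clock: 7.15
eef_pos: [438.5, 118.2, 19.1]
eef_rot: [-3.141, -0.001, 3.029]
wrist_force: [-0.8, -0.5, 0.4]
finger_gap: 53.2
finger_force: 0.0
clock: 7.65
eef_pos: [438.9, 118.5, 19.3]
eef_rot: [3.141, 0.0, 3.027]
wrist_force: [-0.3, 0.2, -0.0]
finger_gap: 20.3
finger_force: 0.0
```

```bash
python3 nudge.py '[[0,0,0,0,0,0],[0,0,0,0,0,0],[0,0,0,0,0,0],[0,0,0,0,0,0],[0,0,0,0,0,0]]' 66 10; python3 nudge.py '[[0,0,6,0,0,0],[0,0,12,0,0,0],[0,0,12,0,0,0],[0,0,12,0,0,0]]'; python3 nudge.py '[[0,0,0,0,0,0],[0,0,0,0,0,0],[0,0,0,0,0,0],[0,0,0,0,0,0],[0,0,0,0,0,0]]' 25 10; python3 nudge.py '[[0,0,0,0,0,0]]'
```

```text
clock: 8.15
eef_pos: [438.8, 118.4, 19.1]
eef_rot: [3.142, -0.0, 3.027]
wrist_force: [1.3, 0.0, -0.6]
finger_gap: 57.0
finger_force: 0.0
clock: 8.55
eef_pos: [438.6, 118.4, 6.9]
eef_rot: [-3.141, -0.001, 3.027]
wrist_force: [-0.8, -0.3, 0.7]
finger_gap: 66.0
finger_force: 0.0
clock: 9.05
eef_pos: [438.8, 118.4, 7.2]
eef_rot: [3.142, 0.0, 3.027]
wrist_force: [-0.2, 0.2, 0.3]
finger_gap: 29.3
finger_force: 0.0
clock: 9.15
eef_pos: [438.8, 118.4, 7.2]
eef_rot: [3.142, 0.0, 3.027]
wrist_force: [-0.3, 0.0, -0.4]
finger_gap: 25.6
finger_force: 0.0
```

Nothing stops the fingers at z=7 either. Next I'll test whether the disc itself is solid, with shut fingers pressing gently inward at the rim.

```bash
python3 nudge.py '[[5,0,-10,0,0,0],[5,0,-12,0,0,0],[5,0,-12,0,0,0],[5,0,-12,0,0,0]]' 0 10; python3 nudge.py '[[-4,0,0,0,0,0],[-8,0,0,0,0,0],[-8,0,0,0,0,0]]';python3 nudge.py '[[-2,0,0,0,0,0],[-4,0,0,0,0,0],[-4,0,0,0,0,0]]';python3 nudge.py '[[-2,0,0,0,0,0],[-4,0,0,0,0,0],[-4,0,0,0,0,0]]'
```

```text
clock: 9.55
eef_pos: [433.9, 119.0, 19.3]
eef_rot: [3.141, 0.0, 3.027]
wrist_force: [-0.3, -0.1, 0.3]
finger_gap: 0.8
finger_force: 0.0
clock: 9.85
eef_pos: [442.3, 118.0, 19.1]
eef_rot: [3.142, 0.0, 3.027]
wrist_force: [0.3, 0.2, -0.1]
finger_gap: 0.3
finger_force: 0.0
clock: 10.15
eef_pos: [446.0, 117.6, 19.1]
eef_rot: [-3.142, 0.0, 3.027]
wrist_force: [-0.7, -0.2, 0.5]
finger_gap: 0.3
finger_force: 0.0
clock: 10.45
eef_pos: [450.0, 117.2, 19.2]
eef_rot: [3.142, 0.0, 3.027]
wrist_force: [0.1, 0.0, 0.5]
finger_gap: 0.5
finger_force: 0.0
```

There's no contact with the disc either. I'll back out and touch the bare worktop, to see whether the fingers sense anything at all.

```bash
python3 nudge.py '[[15,0,0,0,0,0],[30,0,0,0,0,0],[45,0,0,0,0,0],[45,0,0,0,0,0]]'; python3 nudge.py '[[0,0,8,0,0,0],[0,0,14,0,0,0],[0,0,17,0,0,0],[0,0,17,0,0,0]]';python3 nudge.py '[[0,0,1,0,0,0],[0,0,2,0,0,0],[0,0,3,0,0,0],[0,0,3,0,0,0]]'
```

```text
clock: 10.85
eef_pos: [403.9, 122.4, 19.1]
eef_rot: [-3.141, -0.001, 3.028]
wrist_force: [-0.1, 0.7, 1.0]
finger_gap: 0.4
finger_force: 0.0
clock: 11.25
eef_pos: [404.9, 122.2, 1.4]
eef_rot: [-3.141, -0.001, 3.027]
wrist_force: [0.6, 1.1, 0.9]
finger_gap: 0.4
finger_force: 0.0
clock: 11.65
eef_pos: [405.0, 122.3, -0.9]
eef_rot: [3.142, 0.0, 3.027]
wrist_force: [-0.1, -0.6, -0.2]
finger_gap: 0.7
finger_force: 0.0
```

```bash
python3 nudge.py '[[0,0,1,0,0,0],[0,0,2,0,0,0],[0,0,2,0,0,0]]';python3 nudge.py '[[0,0,1,0,0,0],[0,0,2,0,0,0],[0,0,2,0,0,0]]'
```

```text
clock: 11.95
eef_pos: [405.0, 122.3, -3.0]
eef_rot: [-3.142, -0.0, 3.027]
wrist_force: [-0.3, -0.2, -0.4]
finger_gap: 0.3
finger_force: 0.0
clock: 12.25
eef_pos: [405.0, 122.3, -5.0]
eef_rot: [-3.142, -0.0, 3.027]
wrist_force: [-0.6, 0.5, 0.3]
finger_gap: 0.3
finger_force: 0.0
```

Run:
```python
from h import *
p,d,K,M=cam("wrist");np.savez("w4.npz",p=p,d=d,K=K,M=M);s=manip.read_state();print(s["eef_pos"])
for U in (263,269,276,290):
  for V in range(218,268,4):
    r,o=ray(U,V,K,M);print(U,V,p[V,U],(o+r*d[V,U]).round(1).tolist())
for x in ((-9,-8),(-9,0),(9,0),(9,8)): print(proj(M[:3,:3]@[0,0,0]+s["eef_pos"]+np.array([x[0],x[1],0]),K,M).round(1))
cv2.imwrite("pics/w4.png",p[:,:,::-1])
```

```text
[405.01292552 122.3178878   -4.91046839]
263 218 [120 122 123] [393.5, 114.3, 0.4]
263 222 [114 117 121] [396.1, 114.0, 1.1]
263 226 [118 120 121] [399.0, 113.7, 1.0]
263 230 [114 114 118] [402.0, 113.3, 0.7]
263 234 [115 118 123] [394.6, 115.6, 32.7]
263 238 [118 122 125] [394.9, 115.8, 39.0]
263 242 [113 117 119] [394.6, 116.2, 46.9]
263 246 [118 120 126] [394.8, 116.4, 52.5]
263 250 [117 120 124] [394.6, 116.7, 58.8]
263 254 [118 120 124] [394.9, 116.8, 63.6]
263 258 [119 121 126] [394.5, 117.1, 69.8]
263 262 [88 93 97] [371.4, 122.5, 129.3]
263 266 [33 36 38] [371.4, 122.6, 131.9]
269 218 [114 118 119] [393.9, 118.4, 0.5]
269 222 [115 119 121] [396.8, 118.1, 0.3]
269 226 [117 118 124] [399.5, 117.8, 1.0]
269 230 [111 115 117] [402.3, 117.5, 1.2]
269 234 [117 119 123] [394.8, 119.1, 33.4]
269 238 [117 119 125] [395.1, 119.2, 39.8]
269 242 [116 118 124] [394.9, 119.4, 46.9]
269 246 [116 121 125] [395.0, 119.5, 52.8]
269 250 [116 119 124] [394.9, 119.7, 59.1]
269 254 [117 121 123] [394.8, 119.8, 64.6]
269 258 [118 121 124] [395.3, 119.9, 68.6]
269 262 [95 97 99] [371.9, 124.1, 128.6
[... 481 characters left out ...]
23.0, 65.4]
276 262 [79 80 81] [397.8, 122.9, 68.2]
276 266 [80 79 81] [399.6, 122.7, 68.8]
290 218 [193 199 200] [395.5, 132.8, 0.8]
290 222 [194 196 200] [398.7, 132.5, -0.6]
290 226 [190 195 195] [401.4, 132.2, 0.2]
290 230 [195 197 202] [404.4, 131.9, -0.3]
290 234 [160 164 168] [396.2, 131.3, 33.2]
290 238 [151 155 159] [396.0, 131.0, 40.9]
290 242 [121 123 130] [396.3, 130.7, 46.8]
290 246 [120 121 128] [396.5, 130.5, 52.2]
290 250 [115 119 123] [396.4, 130.2, 58.4]
290 254 [117 117 123] [396.4, 130.0, 63.6]
290 258 [114 116 121] [396.3, 129.8, 68.8]
290 262 [91 92 96] [372.2, 129.7, 129.2]
290 266 [37 38 42] [372.4, 129.6, 131.4]
[263.7 219.5]
[275.  218.2]
[277.8 242.2]
[288.9 241. ]
```

View pics/w4.png

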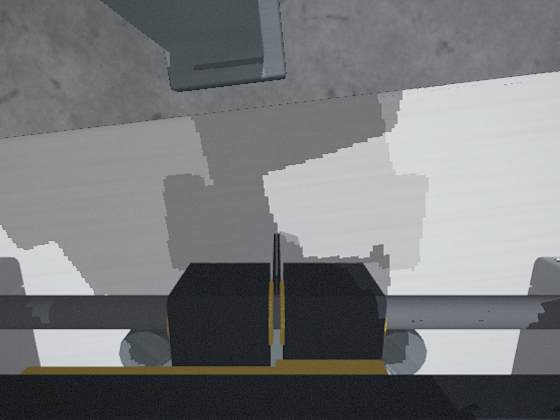

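The depth along the fingers explains it. With the TCP reading z=-4.9, the finger plates at about (275,232) end near z≈29. The real fingertips are therefore about 33 mm short of the reported TCP, and everything so far passed above the lobes. I'll add this offset, go back to the gap at 105.85° and use TCP z≈-20, which puts the tip at about 13.

```bash
python3 nudge.py '[[0,0,-40,0,0,0],[0,0,-80,0,0,0.1],[0,0,-85,0,0,0.25],[0,0,-85,0,0,0.4],[0,0,-85,0,0,0.55]]' ; python3 nudge.py '[[0,0,0,0,0,0.14],[0,0,0,0,0,0.28],[0,0,0,0,0,0.42],[0,0,0,0,0,0.56],[0,0,0,0,0,0.63]]'; python3 go.py 521.8 222.9 60 105.85
```

```text
clock: 12.8
eef_pos: [405.2, 122.4, 80.6]
eef_rot: [3.141, 0.001, 2.471]
wrist_force: [0.3, -0.5, 0.3]
finger_gap: 0.8
finger_force: 0.0
clock: 13.3
eef_pos: [405.0, 122.3, 80.2]
eef_rot: [3.142, -0.0, 1.842]
wrist_force: [-0.2, -0.3, -0.2]
finger_gap: 0.5
finger_force: 0.0
[ 6.570e+01  1.394e+02  2.020e+01  0.000e+00 -0.000e+00 -6.000e-03]
```

```bash
python3 nudge.py '[[20,42,0,0,0,0],[40,84,0,0,0,0],[55,120,0,0,0,0],[65.7,139.4,0,0,0,0],[65.7,139.4,0,0,0,0]]' ; python3 nudge.py '[[0,0,30,0,0,0],[0,0,60,0,0,0],[0,0,80,0,0,0],[0,0,95,0,0,0],[0,0,100,0,0,0]]'; python3 nudge.py '[[0,0,0,0,0,0]]';  python3 go.py 521.8 222.9 -20 105.85
```

```text
clock: 13.8
eef_pos: [522.2, 224.9, 79.5]
eef_rot: [-3.141, -0.0, 1.848]
wrist_force: [0.4, -0.1, -0.6]
finger_gap: 0.2
finger_force: 0.0
clock: 14.3
eef_pos: [520.4, 223.0, -21.0]
eef_rot: [-3.14, 0.0, 1.847]
wrist_force: [0.3, -0.0, 0.9]
finger_gap: 0.6
finger_force: 0.0
clock: 14.4
eef_pos: [521.1, 223.3, -19.8]
eef_rot: [-3.141, 0.0, 1.847]
wrist_force: [-0.5, -0.2, 1.2]
finger_gap: 0.1
finger_force: 0.0
[-0.6    0.6    0.2   -0.     0.    -0.001]
```

Now two 15° arc commands, then a check.

```bash
cat > lob.py <<'E'
from h import *
from scipy.optimize import least_squares
C=np.array([555.4,104.6])
def tip():
    q=manip.read_state()["eef_pos"][:2]-C;print("tip r,th",np.hypot(*q).round(1),(np.degrees(np.arctan2(q[1],q[0]))%360).round(2))
if __name__=="__main__":
    tip()
    for n in("scene","side"):
        p,d,K,M=cam(n);np.savez(f"{n}L.npz",p=p,d=d,K=K,M=M)
        # lobe phase: sample ring r=124, z=34, dark (lobe) vs bright (worktop), smoothed cos fit
        th=np.radians(np.arange(0,360,1));g=cv2.cvtColor(p,cv2.COLOR_RGB2GRAY)
        P=np.array([proj([C[0]+r*np.cos(t),C[1]+r*np.sin(t),34],K,M) for t in th for r in(122,)],np.float32)
        v=cv2.remap(g,P[:,0].reshape(-1,1),P[:,1].reshape(-1,1),cv2.INTER_LINEAR).ravel()
        print(n,"ring",[int(x) for x in v[::3]])
E
python3 nudge.py '[[-0.2,-6.4,0,0,0,-0.0524],[-0.7,-12.8,0,0,0,-0.1047],[-1.5,-19.1,0,0,0,-0.1571],[-2.7,-25.4,0,0,0,-0.2094],[-4.2,-31.6,0,0,0,-0.2618]]'
python3 nudge.py '[[-0.2,-6.4,0,0,0,-0.0524],[-0.7,-12.8,0,0,0,-0.1047],[-1.5,-19.1,0,0,0,-0.1571],[-2.7,-25.4,0,0,0,-0.2094],[-4.2,-31.6,0,0,0,-0.2618]]'
python3 lob.py
```

```text
clock: 14.9
eef_pos: [492.7, 211.2, -18.4]
eef_rot: [3.139, 0.0, 2.111]
wrist_force: [1.7, 1.4, -2.1]
finger_gap: 0.7
finger_force: 1.1
clock: 15.4
eef_pos: [467.5, 191.4, -18.5]
eef_rot: [3.139, 0.001, 2.373]
wrist_force: [-0.3, 2.5, -0.7]
finger_gap: 0.7
finger_force: 1.2
tip r,th 123.5 135.33
scene ring [196, 185, 125, 74, 87, 100, 102, 94, 78, 84, 103, 143, 157, 151, 137, 183, 193, 156, 116, 113, 115, 113, 98, 85, 103, 116, 114, 105, 105, 105, 104, 102, 91, 76, 73, 71, 68, 68, 91, 96, 97, 96, 96, 106, 115, 107, 93, 112, 83, 65, 64, 62, 74, 109, 123, 127, 131, 124, 106, 102, 102, 91, 71, 68, 73, 79, 57, 48, 48, 47, 48, 49, 47, 48, 50, 53, 53, 56, 81, 94, 75, 73, 75, 76, 68, 61, 62, 71, 60, 58, 58, 61, 71, 62, 65, 72, 82, 84, 82, 146, 194, 202, 203, 191, 188, 196, 194, 167, 119, 111, 104, 105, 105, 103, 99, 97, 139, 190, 195, 195]
side ring [202, 201, 162, 82, 93, 105, 107, 107, 85, 82, 92, 121, 159, 155, 140, 152, 151, 137, 119, 118, 119, 119, 111, 84, 104, 107, 106, 106, 103, 100, 100, 98, 90, 80, 75, 72, 72, 69, 95, 102, 103, 104, 106, 112, 119, 118, 109, 104, 117, 88, 66, 69, 75, 127, 139, 141, 138, 126, 101, 100, 94, 74, 70, 71, 76, 62, 56, 101, 117, 117, 118, 107, 57, 43, 53, 89, 71, 63, 60, 56, 56, 57, 62, 60, 58, 58, 70, 76, 94, 195, 203, 204, 200, 151, 121, 117, 118, 119, 160, 201, 208, 210, 205, 188, 201, 203, 198, 152, 134, 129, 120, 107, 96, 95, 106, 160, 196, 201, 202, 203]
```

The lobe is turning now: there is about 2.5 N at the wrist and about 1.2 N on the finger. Continuing.

```bash
python3 nudge.py '[[-0.2,-6.4,0,0,0,-0.0524],[-0.7,-12.8,0,0,0,-0.1047],[-1.5,-19.1,0,0,0,-0.1571],[-2.7,-25.4,0,0,0,-0.2094],[-4.2,-31.6,0,0,0,-0.2618]]'
python3 nudge.py '[[-0.2,-6.4,0,0,0,-0.0524],[-0.7,-12.8,0,0,0,-0.1047],[-1.5,-19.1,0,0,0,-0.1571],[-2.7,-25.4,0,0,0,-0.2094],[-4.2,-31.6,0,0,0,-0.2618]]'
python3 nudge.py '[[-0.1,-4.3,0,0,0,-0.035],[-0.3,-8.5,0,0,0,-0.07],[-0.7,-12.8,0,0,0,-0.105],[-0.7,-12.8,0,0,0,-0.105],[-0.7,-12.8,0,0,0,-0.105]]'
cat > ang.py <<'E'
from h import *
import sys
from lob import C,tip
from scipy.optimize import minimize
tag=sys.argv[1]
if tag!="0":
    tip()
    for n in("scene","side"):
        p,d,K,M=cam(n);np.savez(f"{n}{tag}.npz",p=p,d=d,K=K,M=M)
# lobe phase from darkness of the ring at r=119..128 over the free sector
for n in("scene","side"):
    z=np.load(f"{n}{tag}.npz");K,M=z["K"],z["M"];g=cv2.cvtColor(z["p"],cv2.COLOR_RGB2GRAY)
    th=np.arange(285,345,.5);t=np.radians(th)
    for r in (120,124,128):
        P=np.array([proj([C[0]+r*np.cos(a),C[1]+r*np.sin(a),34],K,M) for a in t],np.float32)
        v=cv2.remap(g,P[:,:1],P[:,1:],cv2.INTER_LINEAR).ravel().astype(float);m=160
        e=[(round(th[i]+.5*(m-v[i])/(v[i+1]-v[i]),1),'v' if v[i+1]<v[i] else '^') for i in range(len(v)-1) if (v[i]-m)*(v[i+1]-m)<0]
        print(n,r,[(float(a),b) for a,b in e])
E
python3 ang.py 0; python3 ang.py 2
```

```text
clock: 16.0
eef_pos: [448.6, 165.8, -18.9]
eef_rot: [3.14, 0.001, 2.633]
wrist_force: [-0.9, 3.2, 1.5]
finger_gap: 0.5
finger_force: 1.2
clock: 16.5
eef_pos: [436.7, 136.1, -19.1]
eef_rot: [3.141, 0.001, 2.895]
wrist_force: [-0.9, 2.0, 0.3]
finger_gap: 0.5
finger_force: 1.2
clock: 17.0
eef_pos: [434.4, 123.4, -19.3]
eef_rot: [3.141, 0.001, 2.997]
wrist_force: [-0.4, 0.0, 0.7]
finger_gap: 0.3
finger_force: 0.0
scene 120 [(300.8, 'v'), (317.4, '^'), (329.0, 'v')]
scene 124 [(300.6, 'v'), (316.6, '^'), (328.0, 'v')]
scene 128 [(301.2, 'v'), (315.7, '^'), (327.1, 'v')]
side 120 [(300.1, 'v'), (317.8, '^'), (320.8, 'v')]
side 124 [(300.8, 'v'), (316.7, '^'), (319.8, 'v')]
side 128 [(301.8, 'v'), (315.1, '^'), (319.1, 'v')]
tip r,th 122.5 171.17
scene 120 [(311.6, 'v')]
scene 124 [(312.4, 'v')]
scene 128 [(313.7, 'v')]
side 120 [(312.4, 'v'), (344.0, '^')]
side 124 [(313.0, 'v'), (343.9, '^')]
side 128 [(314.4, 'v')]
```

```bash
python3 nudge.py '[[-0.2,-6.4,0,0,0,-0.0524],[-0.7,-12.8,0,0,0,-0.1047],[-1.5,-19.1,0,0,0,-0.1571],[-2.7,-25.4,0,0,0,-0.2094],[-4.2,-31.6,0,0,0,-0.2618]]'
python3 nudge.py '[[0,0,0,0,0,0],[0,0,0,0,0,0]]'
python3 ang.py 3
python3 - <<'E'
from h import *
from lob import C
for n in("scene","side"):
    z=np.load(n+"3.npz");p,d,K,M=z["p"],z["d"],z["K"],z["M"]
    v,u=np.mgrid[0:420,0:560];W=(M[:3,:3]@((np.linalg.inv(K)@np.stack([u.ravel(),v.ravel(),np.ones(u.size)]))*d.ravel())).T+M[:3,3]
    w=W[:,:2]-C;r=np.hypot(*w.T);a=np.degrees(np.arctan2(w[:,1],w[:,0]))
    # along block: rotate into the expected block frame (x axis at 21.2 deg)
    b=np.radians(21.2);X=w@[np.cos(b),np.sin(b)];Y=w@[-np.sin(b),np.cos(b)]
    for y0 in range(-48,48,4):
        m=(Y>=y0)&(Y<y0+4)&(X>73)&(X<89)&(W[:,2]>30)&(W[:,2]<70)
        print(n,y0+2,m.sum(),np.round(np.median(W[m,2]),1) if m.any() else None)
    m=(W[:,2]>46)&(W[:,2]<66)&(X>60)&(X<100)&(abs(Y)<60);print(n,"block",m.sum(),X[m].mean(),Y[m].min(),Y[m].max())
cv=[cv2.resize(np.load(n+"3.npz")["p"][200:250,220:270,::-1],None,fx=7.8,fy=11,interpolation=cv2.INTER_CUBIC) for n in("scene","side")]
cv2.imwrite("pics/e.png",np.hstack(cv))
E
```

```text
clock: 17.6
eef_pos: [433.3, 91.5, -19.8]
eef_rot: [3.141, -0.0, -3.021]
wrist_force: [-1.7, 2.1, 1.2]
finger_gap: 0.2
finger_force: 1.2
clock: 17.8
eef_pos: [433.6, 91.6, -19.8]
eef_rot: [-3.142, 0.0, -3.024]
wrist_force: [0.2, 0.7, -0.4]
finger_gap: 0.5
finger_force: 0.0
tip r,th 122.5 186.11
scene 120 [(299.3, '^'), (326.4, 'v')]
scene 124 [(298.7, '^'), (326.8, 'v')]
scene 128 [(297.8, '^')]
side 120 [(321.1, 'v')]
side 124 [(298.2, '^'), (320.2, 'v')]
side 128 [(319.6, 'v')]
scene -46 1 53.4
scene -42 3 50.4
scene -38 0 None
scene -34 5 60.4
scene -30 4 58.1
scene -26 3 53.0
scene -22 5 57.1
scene -18 10 55.6
scene -14 11 54.2
scene -10 8 50.7
scene -6 7 47.9
scene -2 4 50.5
scene 2 4 49.5
scene 6 11 47.6
scene 10 8 44.7
scene 14 4 45.1
scene 18 11 45.4
scene 22 10 42.2
scene 26 5 41.2
scene 30 4 40.8
scene 34 9 40.6
scene 38 8 37.3
scene 42 4 39.3
scene 46 7 37.5
scene block 92 81.75871749272282 -44.059561043375986 20.10396410819995
side -46 0 None
side -42 0 None
side -38 0 None
side -34 0 None
side -30 3 56.3
side -26 6 56.1
side -22 6 54.8
side -18 4 54.6
side -14 5 55.4
side -10 14 51.5
side -6 6 50.5
side -2 5 49.6
side 2 7 49.7
side 6 11 45.7
side 10 2 43.9
side 14 7 46.2
side 18 11 42.0
side 22 7 41.6
side 26 7 40.5
side 30 8 39.6
side 34 7 36.6
side 38 8 37.9
side 42 6 35.2
side 46 8 34.3
side block 89 81.24334320038705 -39.68926113192357 23.8285467054692
```

View pics/e.png

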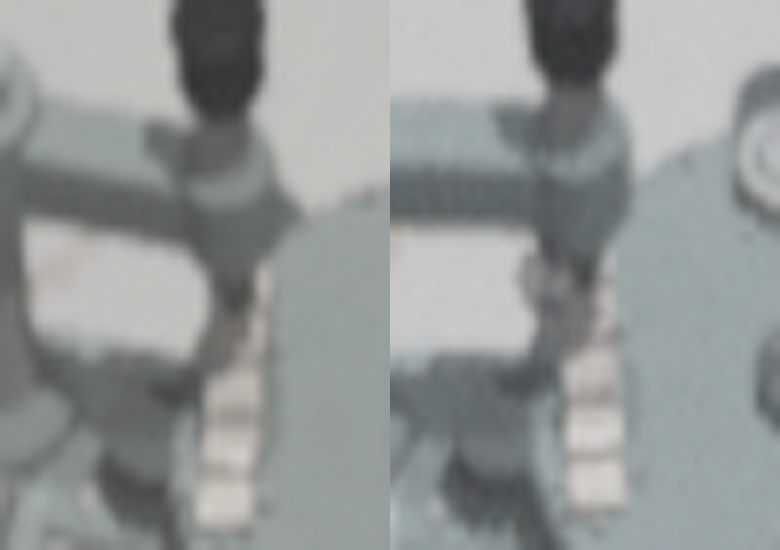

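The last view shows the block lined up under the probe, with its three lower steps in front. The step edges are at rows 403, 465 and 528 in the scene half and 398, 455 and 510 in the side half. I'll turn these into a table angle.

Run:
```python
from h import *
from lob import C
for n,pts in dict(scene=[(232,403,51,8),(228,465,46,24),(225,528,41,40)],side=[(203,398,51,8),(205,455,46,24),(207,510,41,40)]).items():
    z=np.load(n+"3.npz");K,M=z["K"],z["M"]
    for u,v,h,y in pts:
        w=atz(220+u/7.8,200+v/11,h,K,M)[:2]-C
        # block axis angle from this edge point
        print(n,y,np.hypot(*w).round(1),(np.degrees(np.arctan2(w[1],w[0]))-np.degrees(np.arctan2(y,81))).round(2), w.round(1))
    # plunger stem/head: head outline columns -> axis at z
    for u,v,h in ((221,75,152),):
        uu=u if n=="scene" else 573-390
        vv=105 if n=="scene" else 70
        print(n,"head lower rim", atz(220+uu/7.8,200+vv/11,h,K,M)[:2]-C)
```

```text
scene 8 81.1 17.7 [74.5 32.1]
scene 24 83.6 19.36 [67.7 49. ]
scene 40 89.4 21.01 [60.6 65.7]
scene head lower rim [76.94042728 24.20129343]
side 8 81.3 22.22 [71.9 38. ]
side 24 85.2 21.87 [66.8 52.9]
side 40 91.1 20.87 [62.  66.8]
side head lower rim [78.76732458 25.03068989]
```

Lobes, finger contact, depth and step edges all put the block axis at about 20.3°. The target is about 22.2°, so I push 1.9° more, then back off.

```bash
python3 nudge.py '[[0,-2,0,0,0,-0.016],[0,-4.1,0,0,0,-0.033],[0,-4.1,0,0,0,-0.033],[0,-4.1,0,0,0,-0.033]]'
python3 -c "
from lob import tip;tip()"
python3 nudge.py '[[1,5,0,0,0,0],[3,10,0,0,0,0],[3,10,-30,0,0,0],[3,10,-75,0,0,0],[3,10,-120,0,0,0]]'
python3 ang.py 4; python3 go.py 440 80 200 180
```

```text
clock: 18.3
eef_pos: [434.0, 87.3, -19.8]
eef_rot: [-3.142, 0.0, -2.99]
wrist_force: [-0.1, 0.7, -0.1]
finger_gap: 0.5
finger_force: 0.1
tip r,th 122.6 188.13
clock: 18.8
eef_pos: [428.6, 97.1, 101.4]
eef_rot: [-3.142, -0.001, -2.989]
wrist_force: [0.8, 0.6, 0.3]
finger_gap: 0.5
finger_force: 0.0
tip r,th 127.0 183.4
scene 120 [(300.6, '^'), (327.7, 'v')]
scene 124 [(300.0, '^'), (327.8, 'v')]
scene 128 [(285.4, 'v'), (299.2, '^'), (327.3, 'v')]
side 120 [(300.4, '^'), (321.0, 'v')]
side 124 [(320.1, 'v')]
side 128 [(286.1, 'v')]
[-6.20e+00 -1.86e+01 -9.46e+01  0.00e+00  9.00e-03  1.53e-01]
```

The turn is about 73.5–74.3° against a target of about 73.9°. I'll now turn the tool back to yaw≈11° and rise, so the wrist camera sees the block, probe and plunger head together for a relative check.

```bash
python3 nudge.py '[[0,0,-30,0,0,0.15],[0,0,-60,0,0,0.3],[0,0,-90,0,0,0.45],[0,0,-110,0,0,0.6],[0,0,-120,0,0,0.75]]';python3 nudge.py '[[0,0,0,0,0,0.15],[0,0,0,0,0,0.3],[0,0,0,0,0,0.45],[0,0,0,0,0,0.6],[0,0,0,0,0,0.75]]';python3 nudge.py '[[0,0,0,0,0,0.15],[0,0,0,0,0,0.3],[0,0,0,0,0,0.45],[0,0,0,0,0,0.6],[0,0,0,0,0,0.75]]';python3 nudge.py '[[0,0,0,0,0,0.15],[0,0,0,0,0,0.3],[0,0,0,0,0,0.45],[0,0,0,0,0,0.6],[0,0,0,0,0,0.75]]'; python3 go.py 500 95 220 11
```

```text
clock: 19.4
eef_pos: [429.7, 97.2, 221.5]
eef_rot: [3.14, 0.001, 2.538]
wrist_force: [-0.4, -0.5, 0.1]
finger_gap: 0.4
finger_force: 0.0
clock: 19.9
eef_pos: [429.2, 97.1, 219.6]
eef_rot: [-3.141, -0.0, 1.788]
wrist_force: [0.2, 0.4, 0.1]
finger_gap: 0.4
finger_force: 0.0
clock: 20.4
eef_pos: [429.2, 97.1, 219.6]
eef_rot: [-3.141, 0.0, 1.038]
wrist_force: [0.2, 0.4, 0.2]
finger_gap: 0.4
finger_force: 0.0
clock: 20.9
eef_pos: [429.1, 97.1, 219.6]
eef_rot: [-3.142, 0.001, 0.288]
wrist_force: [0.1, -0.2, 0.4]
finger_gap: 0.2
finger_force: 0.0
[ 6.74e+01  2.21e+01 -5.00e-01 -0.00e+00  1.00e-03  9.60e-02]
```

```bash
python3 nudge.py '[[30,8,0,0,0,0.05],[60,16,0,0,0,0.096],[85,18,0,0,0,0.096],[85,18,0,0,0,0.096],[85,18,0,0,0,0.096]]'
cat > rel.py <<'E'
from h import *
from scipy.optimize import least_squares
s=manip.read_state();print(s["eef_pos"].round(1),s["eef_rot"].round(3))
p,d,K,M=cam("wrist");np.savez("w5.npz",p=p,d=d,K=K,M=M)
v,u=np.mgrid[0:420,0:560];W=(M[:3,:3]@((np.linalg.inv(K)@np.stack([u.ravel(),v.ravel(),np.ones(u.size)]))*d.ravel())).T+M[:3,3]
near=np.hypot(W[:,0]-636,W[:,1]-120)<30
m=near&(W[:,2]>165)&(W[:,2]<190);H=W[m];print("head n",m.sum(),"z",np.median(H[:,2]),"range",H.min(0),H.max(0))
f=cv2.minEnclosingCircle(H[:,:2].astype(np.float32));print("head circle",f)
g=p.reshape(-1,3).max(1)
for h in np.arange(36,64,2): print(int(h),((W[:,2]>=h)&(W[:,2]<h+2)&(np.hypot(W[:,0]-555.4,W[:,1]-104.6)>60)&(np.hypot(W[:,0]-555.4,W[:,1]-104.6)<102)&(W[:,0]>600)).sum(),end=' ')
# fit stepped top: params cx,cy,angle
b=(W[:,2]>39)&(W[:,2]<64)&(np.hypot(W[:,0]-632,W[:,1]-115)<48)&(W[:,0]>585);B=W[b];print("\nblock n",b.sum())
for a in np.radians([18,20,22,24,26]):
    w=B[:,:2]-[555.4,104.6];X=w@[np.cos(a),np.sin(a)];Y=w@[-np.sin(a),np.cos(a)];k=(X>73)&(X<89)
    out=[]
    for y0 in np.arange(-6,6.1,.5):
        st=np.clip(np.floor((Y[k]-y0+40)/16),0,4);out.append(np.abs(B[k,2]-(61-5*st)).clip(0,4).mean())
    print(np.degrees(a).round(),k.sum(),"best y0",np.arange(-6,6.1,.5)[np.argmin(out)],min(out).round(2),"spread x",np.percentile(X,[3,97]).round(1))
E
python3 rel.py
```

```text
clock: 21.4
eef_pos: [515.5, 104.4, 219.2]
eef_rot: [-3.142, 0.002, 0.198]
wrist_force: [-0.9, 0.3, 0.6]
finger_gap: 0.4
finger_force: 0.0
[515.5 104.4 219.2] [-3.142e+00  2.000e-03  1.980e-01]
head n 1853 z 177.97799257888747 range [620.47150868 101.7383404  171.46058398] [656.23484595 137.19976295 181.00591219]
head circle ((638.3894653320312, 119.30438232421875), 17.949926376342773)
36 2051 38 131 40 229 42 75 44 82 46 198 48 78 50 71 52 22 54 3 56 2 58 2 60 51 62 13 
block n 612
18.0 459 best y0 2.0 1.01 spread x [70.1 90.6]
20.0 464 best y0 -1.0 0.97 spread x [69.2 91.3]
22.0 433 best y0 -4.0 0.84 spread x [69.  91.9]
24.0 426 best y0 -6.0 0.96 spread x [69.  92.2]
26.0 408 best y0 -6.0 1.49 spread x [69.  92.6]
```

From the wrist view the plunger head is at (638.4,119.3), z=178, and the probe is at block y≈-13.6. The fixed cameras give about -15.5. I'll tilt the wrist to measure the sprung shoe and the steps from one view at similar heights.

```bash
python3 nudge.py '[[-20,0,20,0,0.15,0],[-35,0,40,0,0.3,0],[-48,0,49,0,0.45,0],[-48,0,49,0,0.6,0],[-48,0,49,0,0.6,0]]'; python3 nudge.py '[[0,0,0,0,0,0],[0,0,0,0,0,0]]'
cat > rel2.py <<'E'
from h import *
s=manip.read_state()
Ws=[];
for i in range(6):
    p,d,K,M=cam("wrist")
    v,u=np.mgrid[0:420,0:560];Ws.append((M[:3,:3]@((np.linalg.inv(K)@np.stack([u.ravel(),v.ravel(),np.ones(u.size)]))*d.ravel())).T+M[:3,3])
W=np.median(Ws,0);np.savez("w6.npz",W=W,p=p,K=K,M=M)
C=np.array([555.4,104.6]);w=W[:,:2]-C
g=np.radians(11.);R0=w@[np.cos(g),np.sin(g)];T0=w@[-np.sin(g),np.cos(g)]
for lo,hi in((66,74),(74,82),(82,90),(97,128),(134,150),(150,172),(172,184)):
    m=(W[:,2]>lo)&(W[:,2]<hi)&(abs(R0-82)<22)&(abs(T0)<22)
    if m.sum()>3: print("probe z",lo,hi,m.sum(),"T",np.percentile(T0[m],[1,50,99]).round(1),"mid",(T0[m].min()+T0[m].max()).round(1)/2,"R",np.percentile(R0[m],[1,99]).round(1))
a=np.radians(22.);X=w@[np.cos(a),np.sin(a)];Y=w@[-np.sin(a),np.cos(a)]
for y in np.arange(-46,48,2):
    m=(Y>=y)&(Y<y+2)&(X>68)&(X<90)&(W[:,2]>34)&(W[:,2]<64)
    if m.sum(): print(y+1,m.sum(),np.percentile(W[m,2],[50,90]).round(1).tolist(),X[m].min().round(0),end=' | ')
E
python3 rel2.py
```

```text
clock: 21.95
eef_pos: [466.0, 94.4, 169.9]
eef_rot: [3.141, -0.604, 0.198]
wrist_force: [0.6, 0.6, -0.2]
finger_gap: 0.3
finger_force: 0.0
clock: 22.15
eef_pos: [469.0, 94.8, 171.8]
eef_rot: [3.141, -0.6, 0.198]
wrist_force: [-0.1, -0.2, 0.3]
finger_gap: 0.8
finger_force: 0.0
probe z 66 74 7 T [-4.1 -1.6  0.8] mid -1.65 R [81.1 82.6]
probe z 82 90 27 T [-8.1 -0.2  5.7] mid -1.35 R [75.6 79.1]
probe z 97 128 941 T [-19.3  -0.7  16.5] mid -1.65 R [65.5 95. ]
probe z 134 150 174 T [-11.2  -1.    9. ] mid -1.15 R [73.7 84. ]
probe z 150 172 470 T [-16.7  -0.8  14.6] mid -0.75 R [67.  82.8]
probe z 172 184 1009 T [-18.   -0.9  15.2] mid -1.55 R [66.6 97. ]
-45 9 [36.5, 36.7] 69.0 | -43 32 [58.2, 61.7] 68.0 | -41 44 [59.7, 61.6] 69.0 | -39 38 [59.3, 61.6] 69.0 | -37 41 [60.7, 61.8] 69.0 | -35 38 [58.0, 61.6] 68.0 | -33 38 [61.2, 61.7] 69.0 | -31 37 [60.2, 61.7] 69.0 | -29 46 [58.9, 61.7] 69.0 | -27 43 [56.2, 59.3] 68.0 | -25 37 [55.1, 56.6] 68.0 | -23 36 [56.1, 56.7] 69.0 | -21 39 [54.3, 56.7] 69.0 | -19 35 [56.1, 56.7] 68.0 | -17 42 [54.6, 56.8] 69.0 | -15 31 [56.2, 56.6] 69.0 | -13 42 [54.9, 56.7] 69.0 | -11 32 [51.3, 52.0] 68.0 | -9 36 [51.0, 51.5] 68.0 | -7 29 [51.3, 51.7] 68.0 | -5 35 [51.0, 51.6] 69.0 | -3 33 [51.2, 51.6] 69.0 | -1 33 [51.2, 51.6] 68.0 | 1 35 [51.0, 51.8] 69.0 | 3 32 [51.3, 51.7] 69.0 | 5 36 [46.2, 48.4] 68.0 | 7 29 [46.2, 46.8] 68.0 | 9 30 [46.0, 46.7] 68.0 | 11 28 [46.3, 46.7] 69.0 | 13 31 [46.2, 46.7] 68.0 | 15 30 [46.0, 46.8] 68.0 | 17 29 [46.0, 46.6] 69.0 | 19 28 [46.1, 46.6] 69.0 | 21 27 [41.3, 42.3] 70.0 | 23 23 [41.4, 41.6] 68.0 | 25 25 [41.6, 41.8] 69.0 | 27 22 [41.4, 41.9] 69.0 | 29 26 [41.3, 41.7] 69.0 | 31 27 [41.4, 41.6] 68.0 | 33 27 [41.3, 41.6] 69.0 | 35 25 [41.2, 41.8] 69.0 | 37 22 [36.4, 37.3] 69.0 | 39 22 [36.7, 41.2] 68.0 | 41 22 [36.8, 40.3] 69.0 | 43 24 [36.3, 36.7] 68.0 | 45 22 [36.4, 36.8] 69.0 | 47 22 [36.6, 36.9] 69.0 |
```

This is a clean profile: the step edges are at Y=-44, -28, -12, 4, 20 and 36, so the block middle is at Y=-4. The probe axis (shoe, collar and head all agree) is at Y≈-17.1, so the probe is at y≈-13.1 on the block. That is inside the band, but I'll turn about 1.8° more to centre it, pushing at the same lobe with yaw≈8.5°, which by the half-turn symmetry is the same grip.

```bash
python3 nudge.py '[[0,0,-20,0,-0.15,0],[0,0,-20,0,-0.3,0],[0,0,-20,0,-0.45,0],[0,0,-20,0,-0.6,0],[0,0,-20,0,-0.6,0]]'; python3 nudge.py '[[0,0,0,0,0,0]]'; python3 go.py 432 101 100 8.5
```

```text
clock: 22.95
eef_pos: [459.2, 92.7, 186.6]
eef_rot: [-3.142, 0.007, 0.198]
wrist_force: [0.6, 0.8, -0.2]
finger_gap: 0.3
finger_force: 0.0
clock: 23.05
eef_pos: [458.2, 92.6, 186.7]
eef_rot: [-3.141, 0.001, 0.198]
wrist_force: [-0.7, 0.6, 0.6]
finger_gap: 0.5
finger_force: 0.0
[-2.40e+01 -1.34e+01  8.67e+01 -0.00e+00  1.00e-03  5.00e-02]
```

```bash
python3 nudge.py '[[-24,-13.4,0,0,0,0.05],[-24,-13.4,0,0,0,0.05],[-24,-13.4,40,0,0,0.05],[-24,-13.4,80,0,0,0.05],[-24,-13.4,120,0,0,0.05]]'; python3 nudge.py '[[0,0,30,0,0,0],[0,0,60,0,0,0],[0,0,80,0,0,0],[0,0,86,0,0,0],[0,0,86,0,0,0]]'; python3 nudge.py '[[0,0,0,0,0,0]]'; python3 go.py 434.3 83.7 -20 9.7;python3 -c "
from lob import tip;tip()"
```

```text
clock: 23.55
eef_pos: [431.9, 100.8, 67.0]
eef_rot: [-3.142, -0.004, 0.149]
wrist_force: [1.3, -0.4, 0.6]
finger_gap: 0.6
finger_force: 0.0
clock: 24.05
eef_pos: [431.6, 100.8, -18.2]
eef_rot: [-3.142, -0.0, 0.148]
wrist_force: [0.7, -0.1, 1.0]
finger_gap: 0.3
finger_force: 0.0
clock: 24.15
eef_pos: [432.4, 100.9, -17.2]
eef_rot: [3.142, -0.002, 0.148]
wrist_force: [0.9, -0.3, 0.9]
finger_gap: 0.2
finger_force: 0.0
[-7.00e-01  1.73e+01  2.80e+00  0.00e+00 -2.00e-03 -2.10e-02]
tip r,th 123.0 181.7
```

```bash
python3 nudge.py '[[0,6,0,0,0,0],[0,11,0,0,0,-0.01],[-0.2,14.5,0,0,0,-0.02],[-0.3,16,0,0,0,-0.02],[-0.3,17.5,0,0,0,-0.02]]'; python3 nudge.py '[[0,0,0,0,0,0],[0,0,0,0,0,0]]'; python3 -c "
from lob import tip;tip()"
python3 nudge.py '[[-1,-5,0,0,0,0],[-3,-12,0,0,0,0],[-3,-12,-40,0,0,0],[-3,-12,-85,0,0,0],[-3,-12,-130,0,0,0]]'
python3 nudge.py '[[0,0,-40,0,0,0],[0,0,-78,0,0,0],[0,0,-78,0,0,0]]'; python3 go.py 468 94.6 171 11.3
```

```text
clock: 24.65
eef_pos: [434.3, 83.5, -18.1]
eef_rot: [-3.141, -0.001, 0.168]
wrist_force: [0.0, 2.6, 1.5]
finger_gap: 0.4
finger_force: 1.0
clock: 24.85
eef_pos: [433.9, 83.5, -18.5]
eef_rot: [3.141, 0.0, 0.168]
wrist_force: [-1.1, -0.3, 0.0]
finger_gap: 0.4
finger_force: 0.0
tip r,th 123.3 189.85
clock: 25.35
eef_pos: [428.3, 95.4, 113.1]
eef_rot: [-3.142, 0.001, 0.168]
wrist_force: [1.6, 0.5, 0.4]
finger_gap: 0.4
finger_force: 0.0
clock: 25.65
eef_pos: [430.7, 95.7, 194.2]
eef_rot: [3.141, -0.008, 0.169]
wrist_force: [0.1, -0.5, -0.6]
finger_gap: 0.8
finger_force: 0.0
[ 3.64e+01  7.30e+00  2.35e+01  0.00e+00 -8.00e-03 -2.90e-02]
```

```bash
python3 nudge.py '[[38,7,20,0,0.15,-0.03],[38,7,20,0,0.3,-0.03],[38,7,20,0,0.45,-0.03],[38,7,20,0,0.6,-0.03],[38,7,20,0,0.6,-0.03]]'; python3 nudge.py '[[0,0,0,0,0,0],[0,0,0,0,0,0]]'; python3 rel2.py
```

```text
clock: 26.15
eef_pos: [464.3, 94.4, 166.5]
eef_rot: [3.132, -0.6, 0.202]
wrist_force: [0.2, -0.4, -0.3]
finger_gap: 0.8
finger_force: 0.0
clock: 26.35
eef_pos: [468.5, 94.7, 170.3]
eef_rot: [3.131, -0.599, 0.202]
wrist_force: [0.5, 0.1, -1.1]
finger_gap: 0.3
finger_force: 0.0
probe z 66 74 11 T [-9.9 -1.6  8.5] mid -0.4 R [80.9 94. ]
probe z 74 82 4 T [-4.6  0.5  2.1] mid -1.3 R [76.2 80. ]
probe z 82 90 27 T [-8.3 -1.2  5.5] mid -1.25 R [75.2 79.1]
probe z 97 128 958 T [-19.3  -0.5  16.8] mid -1.55 R [65.5 95.3]
probe z 134 150 180 T [-10.7  -0.7   8.4] mid -1.1 R [73.8 82.5]
probe z 150 172 471 T [-16.8  -0.7  14.2] mid -0.7 R [67.  82.5]
probe z 172 184 1014 T [-17.4  -1.1  14.9] mid -1.3 R [66.8 97. ]
-45 16 [36.9, 40.8] 69.0 | -43 12 [36.5, 37.0] 68.0 | -41 27 [53.1, 61.5] 68.0 | -39 37 [56.1, 61.6] 68.0 | -37 44 [60.7, 61.8] 69.0 | -35 41 [57.1, 61.6] 69.0 | -33 37 [57.3, 61.7] 68.0 | -31 39 [60.2, 61.6] 68.0 | -29 38 [59.8, 61.7] 69.0 | -27 40 [59.7, 61.7] 68.0 | -25 51 [56.2, 61.3] 68.0 | -23 33 [55.8, 56.7] 68.0 | -21 40 [55.0, 56.7] 69.0 | -19 33 [56.0, 56.8] 69.0 | -17 40 [54.8, 56.8] 68.0 | -15 32 [56.2, 56.7] 68.0 | -13 44 [54.2, 56.7] 69.0 | -11 35 [56.0, 56.6] 69.0 | -9 44 [51.4, 56.1] 68.0 | -7 35 [51.2, 51.9] 68.0 | -5 30 [51.1, 51.7] 69.0 | -3 35 [51.0, 51.8] 69.0 | -1 30 [51.2, 51.7] 69.0 | 1 36 [51.1, 51.8] 68.0 | 3 31 [51.3, 51.7] 69.0 | 5 35 [51.2, 51.8] 68.0 | 7 36 [46.5, 51.2] 68.0 | 9 30 [46.2, 46.8] 70.0 | 11 29 [46.3, 46.8] 68.0 | 13 31 [46.1, 46.7] 69.0 | 15 30 [46.4, 46.8] 68.0 | 17 30 [46.4, 46.7] 68.0 | 19 30 [46.3, 46.7] 68.0 | 21 29 [46.3, 46.7] 68.0 | 23 29 [41.7, 46.1] 69.0 | 25 24 [41.4, 41.7] 69.0 | 27 23 [41.3, 41.7] 69.0 | 29 27 [41.2, 41.6] 68.0 | 31 24 [41.3, 41.8] 69.0 | 33 26 [41.4, 41.9] 69.0 | 35 27 [41.2, 41.7] 68.0 | 37 26 [41.4, 42.0] 68.0 | 39 22 [36.6, 41.5] 69.0 | 41 24 [36.7, 40.8] 69.0 | 43 22 [36.7, 41.0] 68.0 | 45 22 [36.5, 36.8] 69.0 | 47 22 [36.5, 37.0] 69.0 |
```

The 20 mm step is now centred, with the probe at y≈-16.0. I'll untilt, rise and move above the plunger head at (636.5,119.3).

```bash
python3 nudge.py '[[0,0,-30,0,-0.15,0],[0,0,-50,0,-0.3,0],[0,0,-50,0,-0.45,0],[0,0,-50,0,-0.6,0],[0,0,-50,0,-0.6,0]]'; python3 nudge.py '[[0,0,0,0,0,0],[0,0,0,0,0,0]]'; python3 go.py 636.5 119.3 200 11.3
```

```text
clock: 27.15
eef_pos: [441.1, 89.3, 210.8]
eef_rot: [3.133, 0.006, 0.196]
wrist_force: [-0.9, -0.2, 0.0]
finger_gap: 0.6
finger_force: 0.0
clock: 27.35
eef_pos: [439.8, 89.2, 210.6]
eef_rot: [3.133, -0.0, 0.196]
wrist_force: [-0.4, 0.9, 0.4]
finger_gap: 0.9
finger_force: 0.0
[ 1.988e+02  8.700e+00  1.070e+01  9.000e-03 -0.000e+00 -1.000e-03]
```

```bash
python3 nudge.py '[[48,2,0,0,0,0],[96,4,0,0.009,0,0],[144,6,0,0.009,0,0],[180,8,0,0.009,0,0],[198.8,8.7,0,0.009,0,0]]'; python3 nudge.py '[[0,0,5,0,0,0],[0,0,10,0,0,0],[0,0,10,0,0,0]]'; python3 go.py 636.5 119.3 155 11.3
```

```text
clock: 27.85
eef_pos: [638.2, 119.5, 210.5]
eef_rot: [-3.141, -0.001, 0.196]
wrist_force: [-0.7, -0.5, -0.5]
finger_gap: 0.2
finger_force: 0.0
clock: 28.15
eef_pos: [635.5, 119.3, 200.6]
eef_rot: [-3.141, 0.001, 0.196]
wrist_force: [-0.9, -0.4, 0.6]
finger_gap: 0.4
finger_force: 0.0
[ 1.00e+00  2.00e-01  4.56e+01 -0.00e+00  1.00e-03 -1.00e-03]
```

Descend to just above the head (tip ≈188), then in small steps, watching the force.

```bash
python3 nudge.py '[[1,0,15,0,0,0],[1,0,30,0,0,0],[1,0,42,0,0,0],[1,0,46,0,0,0],[1,0,46,0,0,0]]'; for k in 1; do python3 nudge.py '[[0,0,3,0,0,0],[0,0,6,0,0,0],[0,0,6,0,0,0]]'; done; python3 nudge.py '[[0,0,2,0,0,0],[0,0,4,0,0,0],[0,0,4,0,0,0]]';python3 nudge.py '[[0,0,2,0,0,0],[0,0,4,0,0,0],[0,0,4,0,0,0]]'
```

```text
clock: 28.65
eef_pos: [637.3, 119.6, 154.5]
eef_rot: [-3.141, 0.001, 0.196]
wrist_force: [-0.0, -1.2, 0.3]
finger_gap: 0.7
finger_force: 0.0
clock: 28.95
eef_pos: [637.5, 119.6, 148.8]
eef_rot: [-3.141, 0.0, 0.196]
wrist_force: [-0.8, -0.6, -0.7]
finger_gap: 0.2
finger_force: 0.0
clock: 29.25
eef_pos: [637.8, 119.6, 145.2]
eef_rot: [-3.141, -0.001, 0.196]
wrist_force: [-0.0, -0.3, 4.6]
finger_gap: 0.5
finger_force: 1.7
clock: 29.55
eef_pos: [637.7, 119.7, 140.9]
eef_rot: [-3.141, -0.0, 0.196]
wrist_force: [0.6, 1.0, 4.2]
finger_gap: 0.1
finger_force: 2.1
```

Contact came at z≈145, which confirms the 33 mm offset. I'll press on to the stop, expected at about 119.

```bash
python3 nudge.py '[[0,0,4,0,0,0],[0,0,8,0,0,0],[0,0,12,0,0,0],[0,0,16,0,0,0],[0,0,18,0,0,0]]'; python3 nudge.py '[[0,0,1,0,0,0],[0,0,2,0,0,0],[0,0,3,0,0,0],[0,0,3,0,0,0]]'; python3 nudge.py '[[0,0,1,0,0,0],[0,0,2,0,0,0],[0,0,2,0,0,0]]'
```

```text
clock: 30.05
eef_pos: [637.8, 119.7, 123.3]
eef_rot: [-3.141, -0.001, 0.196]
wrist_force: [-1.8, -0.3, 9.5]
finger_gap: 0.7
finger_force: 4.6
clock: 30.45
eef_pos: [637.8, 119.7, 120.9]
eef_rot: [-3.141, -0.001, 0.196]
wrist_force: [-2.4, -0.5, 11.7]
finger_gap: 0.2
finger_force: 5.8
clock: 30.75
eef_pos: [638.1, 119.7, 120.8]
eef_rot: [-3.142, -0.003, 0.196]
wrist_force: [-8.2, -0.9, 24.0]
finger_gap: 0.3
finger_force: 12.2
```

It's at the stop: z is fixed at 120.8 while the force climbs to 24 N. I'll hold, then release.

```bash
for i in 1 2 3; do python3 nudge.py '[[0,0,0,0,0,0],[0,0,0,0,0,0],[0,0,0,0,0,0],[0,0,0,0,0,0],[0,0,0,0,0,0]]'|grep -E 'pos|wrist'; done
python3 nudge.py '[[0,0,-6,0,0,0],[0,0,-12,0,0,0],[0,0,-18,0,0,0],[0,0,-24,0,0,0],[0,0,-30,0,0,0]]'; python3 nudge.py '[[0,0,-15,0,0,0],[0,0,-45,0,0,0],[0,0,-90,0,0,0],[0,0,-90,0,0,0]]'; python3 go.py 468 94.6 220 11.3
```

```text
eef_pos: [638.1, 119.7, 120.8]
wrist_force: [-8.9, -1.3, 23.9]
eef_pos: [638.1, 119.7, 120.8]
wrist_force: [-9.0, -1.5, 23.7]
eef_pos: [638.1, 119.7, 120.8]
wrist_force: [-8.1, -1.6, 24.0]
clock: 32.75
eef_pos: [637.6, 119.6, 148.1]
eef_rot: [-3.141, 0.0, 0.196]
wrist_force: [0.2, -1.2, -0.1]
finger_gap: 0.6
finger_force: 0.0
clock: 33.15
eef_pos: [639.1, 119.8, 244.9]
eef_rot: [3.141, -0.009, 0.196]
wrist_force: [-0.4, -0.2, 0.9]
finger_gap: 0.4
finger_force: 0.0
[-1.729e+02 -8.600e+00  2.340e+01  0.000e+00 -9.000e-03 -1.000e-03]
```

Clear of everything. A last tilted look to confirm the table and plunger before handing in.

```bash
python3 nudge.py '[[-45,-2,0,0,0,0],[-90,-4,0,0,0,0],[-135,-6,0,0,0,0],[-171,-8.6,0,0,0,0],[-171,-8.6,0,0,0,0]]' | grep pos; python3 nudge.py '[[0,0,30,0,0.15,0],[0,0,60,0,0.3,0],[0,0,70,0,0.45,0],[0,0,70,0,0.6,0],[0,0,70,0,0.6,0]]'|grep pos; python3 nudge.py '[[0,0,0,0,0,0],[0,0,0,0,0,0],[0,0,0,0,0,0]]'; python3 rel2.py | cut -c1-1500 | tr '|' '\n' | awk '/probe/||/^ ?-?(9|7|5|21|23|25|27) /'
```

```text
eef_pos: [465.3, 94.5, 238.8]
eef_pos: [466.3, 94.4, 166.4]
clock: 34.45
eef_pos: [469.2, 94.9, 168.7]
eef_rot: [-3.141, -0.599, 0.196]
wrist_force: [0.4, 1.1, -0.2]
finger_gap: 0.5
finger_force: 0.0
probe z 66 74 9 T [-6.4 -0.5 15.3] mid 4.4 R [ 80.7 101. ]
probe z 74 82 6 T [-7.2 -2.2  1.9] mid -2.6 R [76.4 80.7]
probe z 82 90 31 T [-8.4 -1.3  5.6] mid -1.45 R [74.5 79.5]
probe z 97 128 957 T [-19.2  -0.8  16.6] mid -1.4 R [65.5 95.4]
probe z 134 150 185 T [-11.2  -1.    8.8] mid -1.65 R [73.5 83.5]
probe z 150 172 481 T [-17.4  -1.2  14.4] mid -1.9 R [67.1 82.9]
probe z 172 184 1032 T [-17.9  -1.   15. ] mid -1.6 R [66.8 97.2]
 -27 39 [58.9, 61.7] 68.0 
 -25 50 [56.2, 61.5] 69.0 
 -23 36 [56.2, 56.8] 69.0 
 -21 41 [53.8, 56.6] 70.0 
 -9 45 [51.4, 56.0] 69.0 
 -7 35 [51.2, 51.7] 69.0 
 -5 30 [51.3, 51.7] 70.0 
 5 35 [50.6, 51.6] 69.0 
 7 34 [46.5, 51.4] 68.0 
 9 32 [46.3, 46.8] 69.0 
 21 29 [46.1, 46.6] 68.0 
 23 28 [41.3, 46.8] 68.0 
 25 24 [41.5, 41.9] 70.0 
 27 21 [41.2, 41.8] 70.0
```

The block hasn't moved, the plunger is back up and the arm is touching nothing.

```bash
python3 -c "
from cell import manip
print(manip.sign_off())"
```

```text
the job is handed in; nothing more can be done
None
```

The job is handed in at about 35 s: the 20 mm step is centred under the probe (measured block y ≈ -16 mm), the plunger was held at its stop for about 1.5 s and is back up, and the table stayed where it was; sign-off returned no verdict.

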